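# Put the mixed-up evaporator spares back on their outlined tiles

## Robot

A 6-joint arm with a two-finger parallel gripper is mounted at the origin on the work surface. World frame = base frame: x ahead of the robot, y to its left, z up, the work surface at z = 0. Lengths are in mm, angles in rad, forces in N, time in s.
With the tool pointing down it reaches from about 300 to 850 mm from the base axis. Payload 5.4 kg.
Tool frame: the origin (TCP) lies midway between the tips of the shut fingers; the grasp point (between the pads) lies env.tcp_to_grasp behind it (env.tcp_to_grasp is the distance from the TCP to the grasp point, in mm); z points along the fingers, x is the direction in which the jaws open and shut, and the axes are right-handed (so a half turn about z gives the same grasp; the last joint's range is limited). The gripper opens to 85 mm and grips with 20 to 120 N. Pads are 22 mm wide; open, the fingers measure 114 mm over their backs; the gripper's body (76 mm by 85 mm) begins 54 mm behind the grasp point. The pads swing forward as they close: fully open they stand 13 mm farther back than shut.
Start: joints at [-1.54, 0.158, 1.597, -0, 1.386, -0.21], TCP at [137.103, -558.399, 231.299] pointing down, gripper open.
Joint ranges: [-2.91, 2.91], [-0.94, 2.29], [0.18, 2.7], [-1.29, 4.43], [0.17, 2.64], [-3, 3]. Speed limits (rad/s): [2.57, 2.57, 3.14, 3.14, 3.14, 3.14].

## Interface

Orientations are given as a unit quaternion [x, y, z, w].
In Python, from station import status, cams, env gives the robot as it stands. The module is installed in compiled form; this text tells all that it offers.
- The arm moves only by the tool arm_command, never from a script. Its argument "deltas" is text: rows parted by semicolons, each of 4 numbers parted by spaces: the shift along the tool's x, y, z in cm, then the turn about the tool's z in degrees. A call has 1 to 10 rows; each row shifts and turns the commanded pose from where the row before left it, along the tool's axes as they then stand; what a row does not reach is not made up. A row lasts 1/10 s, in which the tool goes at most 50 mm and 8.59 degrees, less where a joint would pass 70% of its speed; a pose out of reach is approached as far as the arm can. A call is refused whole if a number of a shift passes 5 or a number of a turn 8.59, either way. A call with a gripper value outside its range is refused whole. "jaw" is the closure, from 0 (fully open) to 1 (shut), set as the call begins (left out, the last holds). The fingers move at their own pace and stop on an object; "squeeze" is the grip in N (left out, the last holds). Time passes only in rows, so rows that do not move let the fingers close. It gives the time, the measured TCP pose, the force and the opening at its end, in the units of the state.
- status.get_obs(): the state, without advancing time (a new reading comes with each control period).
- cams.read_camera(name): name is "scene" or "top"; returns a dict with "image" (384x512x3 uint8, blue, green, red), "z_map" (384x512 float32, mm along the optical axis (not along the pixel's ray), 0 where there is no reading), "fx", "fy", "cx", "cy" (pixels), "rvec" (rotation vector, rad) and "tvec" (3), from world to camera coordinates, as OpenCV has them. Camera axes: x right, y down, z forward; pixel columns grow to the right and rows downward; lengths in mm; the calibration is good to about 2 mm. A picture is of the moment at which its call begins.
- env.job_done(): hands the job in, once; it reports no verdict.
The state is a dict: "time_s": time; "qpos": joint angles; "dq": joint speeds; "joint_torque": joint torques, N m; "tool_pos": TCP position; "orientation": TCP orientation; "contact_force": force on the tool from outside, world axes, zero at the start; "wrist_torque": the same for the moment, N m; "gripper_width": finger opening in mm.
Only numpy, scipy, OpenCV 4.12 (cv2) and the standard library are available. Lean on these libraries where they do the work, as an engineer would, in place of code of your own. Each camera call takes 0.05 s, during which the arm holds its last target.

## Task

The left-hand bracket, the right-hand bracket, the round jar and the oblong block each stand on the wrong tile: put every one on the tile that shows its own outline, upright and lined up with the outline (the brackets are mirror images, so mind which is which). The blank tile serves as a parking place on the way; never set a part down on the bare bench, and do not push the glass flask out of its place or over. Leave everything released and at rest.

Things in the scene. Friction and masses are not known exactly. Their poses are not given: they have to be found in the camera images.
- bracket_left: left-hand aluminium bracket, 0.14 kg: L of 10 mm plate, legs 24 mm wide. Origin: underside, at the heel where the legs' centre lines cross; z up. Long leg to x = 78 mm, short leg to y = +52 (long leg pointing away from you, the short one, at the near end, points left). Upright fin on the long leg at x = 28, y = 0: 34 long (x), 14 thick (y), top 50 above the underside; pinch it across the 14 mm
- bracket_right: right-hand aluminium bracket, 0.14 kg: L of 10 mm plate, legs 24 mm wide. Origin: underside, at the heel where the legs' centre lines cross; z up. Long leg to x = 78 mm, short leg to y = -52 (long leg pointing away from you, the short one, at the near end, points right). Upright fin on the long leg at x = 28, y = 0: 34 long (x), 14 thick (y), top 50 above the underside; pinch it across the 14 mm
- jar: round amber glass jar with a white lid, closed, diameter 50 mm all the way up, 55 mm high; origin at the centre of its underside, z up. About 0.12 kg
- block: bare aluminium vial block, an oblong 72 mm (x) by 32 mm (y), 40 mm high, three dark round marks in a row on top; origin at the centre of its underside, z up. About 0.2 kg
- tile_left: fixed pale plywood tile, 110 x 110 x 8 mm; origin: centre of its underside, z up, x and y along its edges. Printed black: the left-hand bracket's outline (an L, 2 mm larger all round). A fitting bracket has its x axis along the tile's x and its heel (origin) at tile x = -33, y = -20 mm
- tile_right: fixed pale plywood tile, 110 x 110 x 8 mm; origin: centre of its underside, z up, x and y along its edges. Printed black: the right-hand bracket's outline (an L, 2 mm larger all round). A fitting bracket has its x axis along the tile's x and its heel (origin) at tile x = -33, y = +20 mm
- tile_round: fixed pale plywood tile, 110 x 110 x 8 mm; origin: centre of its underside, z up, x and y along its edges. Printed at its centre is a black disc, 54 mm across: the jar's place
- tile_bar: fixed pale plywood tile, 110 x 110 x 8 mm; origin: centre of its underside, z up, x and y along its edges. Printed at its centre is a black oblong, 76 mm along the tile's x by 36 mm along its y: the block's place (either way round)
- tile_blank: fixed pale plywood tile, 110 x 110 x 8 mm; origin: centre of its underside, z up, x and y along its edges. Nothing is printed on it; it is empty at the start: the spare place
- flask: bystander: small glass round-bottom flask, 110 mm high over the bench, on a cork ring 76 mm across; loose and fragile; origin at the centre of the ring's underside, z up
Mind the look-alikes: they are no part of the job. Leave any green or red look-alike of the bracket_left alone.

How it is judged:
By the outcome, as a careful person would: the job done as asked, in the order asked, and still so for the second after the job is handed in, with the robot touching nothing.
It also fails if it takes over 141 s, if anything falls off the work surface, if the arm or the gripper's body presses on something with over 40 N, if the wrist force passes 120 N, or if a joint passes its speed limit or range.

## Working session

There is one attempt and no reset: what is moved stays moved. The work goes in short steps, Python scripts to look and compute and a tool call to move; the robot and the scene stay as the last step left them, time stands still between calls to the robot, and variables do not carry over. Pictures are saved under pics/ and viewed, and the job is handed in when it is done.

Besides the shell and the picture viewer there is one more tool, called after "Call:" as name(argument=value, ...) on one line, values as JSON. arm_command: Moves the arm, as the interface text tells. Its arguments: {"type":"object","properties":{"deltas":{"type":"string"},"jaw":{"type":"number"},"squeeze":{"type":"number"}},"required":["deltas"]}

```bash
mkdir -p pics; cat > h.py <<'E'
import numpy as np, cv2, pickle
from station import status, cams, env
def snap(n):
    c=cams.read_camera(n); pickle.dump(c,open(f'{n}.pkl','wb')); return c
def load(n): return pickle.load(open(f'{n}.pkl','rb'))
def pix2w(c,u,v,z=None):
    R,_=cv2.Rodrigues(np.array(c['rvec'],float)); t=np.array(c['tvec'],float).ravel()
    d=R.T@np.array([(u-c['cx'])/c['fx'],(v-c['cy'])/c['fy'],1.0]); o=-R.T@t
    if z is None:
        return o+d*c['z_map'][int(round(v)),int(round(u))]
    return o+d*(z-o[2])/d[2]
def w2pix(c,P):
    p,_=cv2.projectPoints(np.array(P,float).reshape(-1,1,3),np.array(c['rvec'],float),np.array(c['tvec'],float),np.array([[c['fx'],0,c['cx']],[0,c['fy'],c['cy']],[0,0,1.]]),None)
    return p[:,0]
E
python3 - <<'E'
from h import *
for n in('top','scene'):
    c=snap(n); cv2.imwrite(f'pics/{n}0.png',cv2.resize(c['image'],(800,600),interpolation=cv2.INTER_CUBIC))
    print(n,c['fx'],c['cx'],c['cy'],c['rvec'],c['tvec'])
print(status.get_obs()); print(env.tcp_to_grasp)
E
```

```text
top 421.39394417932 257.2025337673338 185.33066320039111 [ 2.19264277 -2.21091772  0.04021395] [  -8.60718783  465.49262019 1315.22086803]
scene 453.9444836201436 255.44600280089833 196.402830111877 [ 2.19686481  1.53298665 -0.42754898] [-169.2481743  -352.19520878 1452.3690383 ]
{'time_s': 0.1, 'qpos': array([-1.54010306e+00,  1.58976783e-01,  1.59812647e+00,  1.66236088e-05,
        1.38621142e+00, -2.10082881e-01]), 'dq': array([-2.70144997e-04, -1.11117466e-03, -1.55328017e-03, -9.36352337e-04,
       -4.20671551e-04, -5.03937456e-05]), 'joint_torque': array([-2.77446643e-04, -3.96990609e+01, -3.32337677e+01, -3.49486945e-04,
        4.29925582e-03,  1.85639600e-06]), 'tool_pos': array([ 137.08917639, -557.85211248,  230.41045838]), 'orientation': array([ 7.86909322e-01, -6.17068049e-01, -5.45572436e-04, -6.66149781e-04]), 'contact_force': array([ 0.32585941, -0.73375827,  0.20315622]), 'wrist_torque': array([0.00586191, 0.03448733, 0.07232489]), 'gripper_width': 85.26256483342608}
18.700000000000003
```

View pics/top0.png

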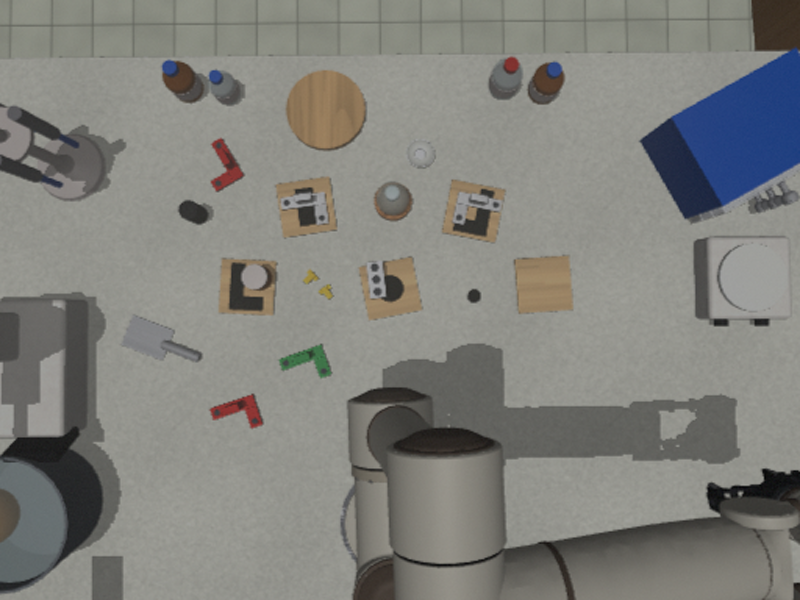

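View pics/scene0.png

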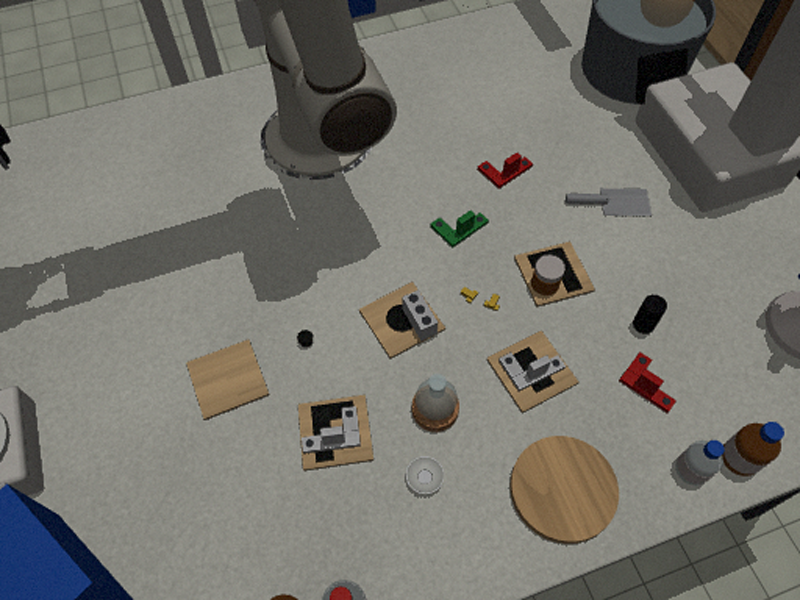

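The top view shows four loaded tiles and one blank tile at about (544,284) in the 800x600 view. The flask stands at (393,200), between the two bracket tiles. I'll enlarge this area.

```bash
python3 - <<'E'
from h import *
c=load('top'); im=c['image']
def crop(u0,v0,w,h,s): return cv2.resize(im[v0:v0+h,u0:u0+w],None,fx=s,fy=s,interpolation=cv2.INTER_CUBIC)
cv2.imwrite('pics/cA.png',np.hstack([crop(170,108,50,50,8),crop(277,108,50,50,8)]))
cv2.imwrite('pics/cB.png',np.hstack([crop(135,158,50,50,8),crop(225,158,50,50,8)]))
cv2.imwrite('pics/cC.png',crop(323,158,50,50,8))
E
```

```text
(no output)
```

View pics/cA.png

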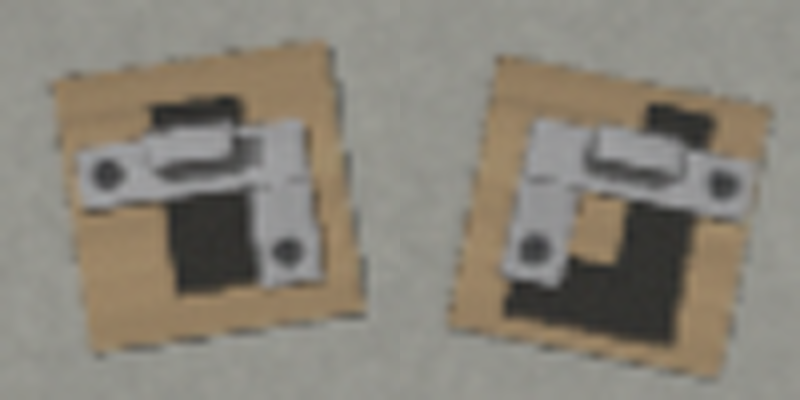

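View pics/cB.png

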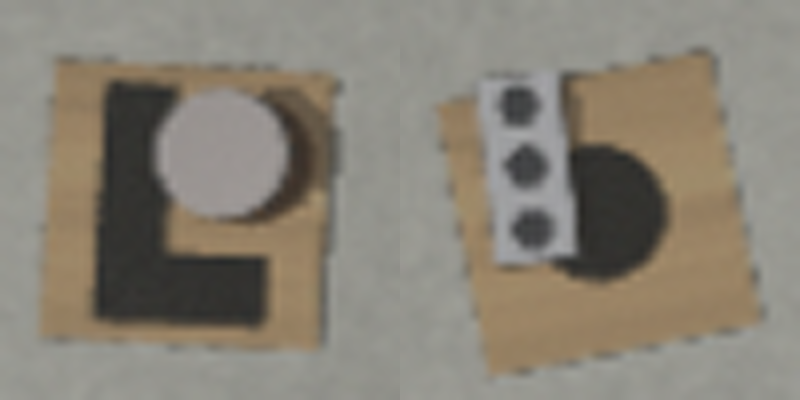

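View pics/cC.png

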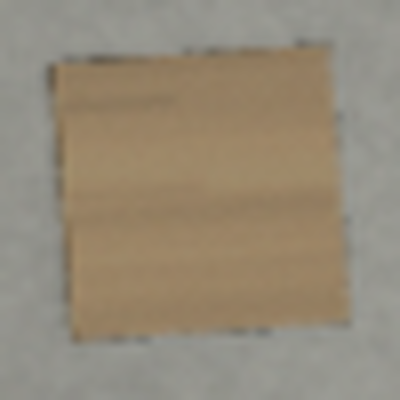

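Reading the tiles:
- Jar tile (lower left): its L points right, so it is tile_right.
- Upper-right tile: an L pointing left, so it is tile_left, with the right-hand bracket on it.
- Upper-left tile: an oblong, so it is tile_bar, with the left-hand bracket on it.
- Block's tile: the disc, so it is tile_round.

Next I'll fit the poses by aligning projected model edges to the image.

```bash
cat > fit.py <<'E'
from h import *
from scipy.optimize import minimize
def seg(P,n=40,closed=True):
    P=np.array(P,float); out=[]; nor=[]
    m=len(P)
    for i in range(m if closed else m-1):
        a,b=P[i],P[(i+1)%m]; t=np.linspace(.04,.96,n)[:,None]; out.append(a+(b-a)*t)
        d=(b-a)/np.linalg.norm(b-a); nor.append(np.tile([d[1],-d[0]],(n,1)))
    return np.vstack(out),np.vstack(nor)
def tf(p,xy): 
    c,s=np.cos(p[2]),np.sin(p[2]); return np.asarray(xy)@np.array([[c,s],[-s,c]])+p[:2]
SQ=[(-55,-55),(55,-55),(55,55),(-55,55)]
def ell(s,g=0):
    L=[(-12-g,-s*(12+g)),(78+g,-s*(12+g)),(78+g,s*(12+g)),(12+g,s*(12+g)),(12+g,s*(52+g)),(-12-g,s*(52+g))]
    return L if s>0 else L[::-1]
BLK=[(-36,-16),(36,-16),(36,16),(-36,16)]
FIN=[(11,-7),(45,-7),(45,7),(11,7)]
def circ(r,n=48): return [(r*np.cos(a),r*np.sin(a)) for a in np.arange(n)*2*np.pi/n]
def score(cams_,parts,p):
    tot=0
    for c,g in cams_:
        for poly,z,w,sgn in parts:
            pts,nor=seg(poly,30 if len(poly)<10 else 3)
            e=1.5
            vals=[]
            for k in(-e,e):
                q=tf(p,pts+nor*k); px=w2pix(c,np.c_[q,np.full(len(q),z)])
                vals.append(cv2.remap(g,px[:,0].astype(np.float32).reshape(-1,1),px[:,1].astype(np.float32).reshape(-1,1),cv2.INTER_CUBIC).ravel())
            d=(vals[1]-vals[0])  # outside - inside
            tot+=w*np.mean(d*sgn if sgn else np.abs(d))
    return tot
def fit(names,parts,p0,ch='gray',step=(3,3,.03)):
    cs=[]
    for n in names:
        c=load(n); im=c['image'].astype(np.float32)
        g={'gray':im.mean(2),'sat':im[:,:,2]-im[:,:,0]}[ch]
        cs.append((c,cv2.GaussianBlur(g,(0,0),0.7)))
    best=None
    for da in(0,-.05,.05):
      for dx in(-4,0,4):
        for dy in(-4,0,4):
          s0=np.array([p0[0]+dx,p0[1]+dy,p0[2]+da])
          r=minimize(lambda p:-score(cs,parts,p),s0,method='Nelder-Mead',options=dict(initial_simplex=[s0,s0+[step[0],0,0],s0+[0,step[1],0],s0+[0,0,step[2]]],xatol=.02,fatol=.01))
          if best is None or r.fun<best.fun: best=r
    return np.r_[best.x[:2],best.x[2]],-best.fun
E
cat > fit0.py <<'E'
from fit import *
c=load('top')
def w(U,V,o,z): return pix2w(c,o[0]+(U+.5)/8-.5,o[1]+(V+.5)/8-.5,z)[:2]
A=(170,108);B=(277,108);C=(135,158);D=(225,158);E=(323,158)
def sq(cs,o):
    P=np.array([w(*k,o,8) for k in cs]);return P
corn=dict(bar=([(55,85),(328,42),(365,312),(97,352)],A),left=([(98,55),(370,108),(320,378),(50,328)],B),
 right=([(55,62),(335,75),(322,347),(42,337)],C),round=([(38,105),(312,50),(362,320),(90,375)],D),blank=([(55,65),(330,45),(350,322),(75,338)],E))
for n,(cs,o) in corn.items():
    P=sq(cs,o); m=P.mean(0); d=P[0]-P[3]; th=np.arctan2(d[1],d[0])
    print(n,'init',m.round(1),round(np.degrees(th),1),'sides',[round(float(np.linalg.norm(P[i]-P[i-1]))) for i in range(4)])
    for cam in(['top'],['scene']):
        p,s=fit(cam,[(SQ,8,1,-1)],(m[0],m[1],th),'sat'); print('   ',cam,p[:2].round(1),np.degrees(p[2]).round(2),round(s,1))
E
python3 fit0.py
```

```text
bar init [634.8 179.6] 8.8 sides [107, 109, 108, 107]
    ['top'] [635.8 181.1] 8.26 18.3
    ['scene'] [635.2 181.6] 8.18 25.4
left init [ 624.2 -157.6] -10.5 sides [110, 109, 109, 108]
    ['top'] [ 624.6 -157.6] -11.94 17.2
    ['scene'] [ 624.2 -156.9] -11.68 26.4
right init [474.8 299.1] -2.6 sides [108, 110, 107, 110]
    ['top'] [474.8 300. ] -3.7 18.0
    ['scene'] [474.5 300.6] -3.71 22.5
round init [469.5  11.3] 10.5 sides [108, 110, 108, 109]
    ['top'] [469.2  12.2] 10.54 17.1
    ['scene'] [468.9  13.2] 10.32 19.7
blank init [ 474.8 -297.6] 3.3 sides [108, 109, 109, 108]
    ['top'] [ 474.8 -296.7] 3.46 18.8
    ['scene'] [ 474.3 -296.1] 3.36 26.2
```

Both cameras agree to under 1 mm on the tiles. Now the parts.

```bash
cat > fit1.py <<'E'
from fit import *
c=load('top')
def w(U,V,o,z): return pix2w(c,o[0]+(U+.5)/8-.5,o[1]+(V+.5)/8-.5,z)[:2]
A=(170,108);B=(277,108);C=(135,158);D=(225,158)
H=58
for n,i,th,parts in [('BL',w(285,155,A,18),96.5,[(ell(1),18,1,0),(FIN,58,.6,0)]),('BR',w(145,155,B,18),-99.5,[(ell(-1),18,1,0),(FIN,58,.6,0)]),
  ('block',w(125,167,D,48),7,[(BLK,48,1,0)]),('jar',w(222,155,C,63),0,[(circ(25),63,1,0)])]:
    print(n,i.round(1))
    for cam in(['top'],['scene']):
        p,s=fit(cam,parts,(i[0],i[1],np.radians(th)),'gray'); print('   ',cam,p[:2].round(1),np.degrees(p[2]).round(2),round(s,1))
for (n,p,parts) in [('bar',(635.5,181.3,8.22),[([(-38,-18),(38,-18),(38,18),(-38,18)],8,1,1)]),
 ('left',(624.4,-157.2,-11.8),[((np.array(ell(1,2))+[-33,-20]).tolist(),8,1,1)]),
 ('right',(474.6,300.3,-3.7),[((np.array(ell(-1,2))+[-33,20]).tolist(),8,1,1)]),
 ('round',(469,12.7,10.4),[(circ(27),8,1,1)])]:
    for cam in(['top'],['scene']):
        q,s=fit(cam,parts,(p[0],p[1],np.radians(p[2])),'gray'); print(n,cam,q[:2].round(1),np.degrees(q[2]).round(2),round(s,1))
# depth checks
R=c['z_map']
for n,P in [('flask',None)]:
    pass
for (u,v) in [(393/800*512,200/600*384),(278/800*512*0+0,0)][:1]:
    for du in(-12,-8,-4,0,4,8): print('flask',du,pix2w(c,u+du,v).round(0),pix2w(c,u,v+du).round(0))
E
python3 fit1.py
```

```text
BL [649.7 149.2]
    ['top'] [651.3 154. ] 97.63 34.5
    ['scene'] [650.5 154.2] 97.72 50.1
BR [ 647.3 -131.5]
    ['top'] [ 648.5 -138.4] -103.12 29.7
    ['scene'] [ 647.9 -134.3] -101.46 57.3
block [485.4  39.2]
    ['top'] [485.7  38.7] 6.79 20.7
    ['scene'] [484.7  39.9] 5.11 25.0
jar [491.1 273.5]
    ['top'] [492.1 274. ] -0.54 30.2
    ['scene'] [491.2 274.7] -1.59 51.3
bar ['top'] [636.1 181.5] 6.88 27.3
bar ['scene'] [634.4 183.8] 5.4 41.2
left ['top'] [ 625.3 -158.1] -12.12 22.0
left ['scene'] [ 623.5 -157. ] -11.09 40.6
right ['top'] [474.9 300.8] -2.68 29.6
right ['scene'] [473.7 301.6] -3.64 37.5
round ['top'] [469.1  12.8] 10.57 21.2
round ['scene'] [467.8  12.4] 13.3 34.7
flask -12 [645.  41.  22.] [675.   3.  57.]
flask -8 [637.  27.  68.] [652.   2. 112.]
flask -4 [635.  15.  79.] [641.   3. 108.]
flask 0 [633.   3.  87.] [633.   3.  87.]
flask 4 [635.  -9.  74.] [624.   3.  68.]
flask 8 [638. -21.  60.] [613.   3.  61.]
```

```bash
cat > go.py <<'E'
import sys
from h import *
from scipy.spatial.transform import Rotation as Ro
# usage: go.py x y z phi(tool-x heading, mod 180)
o=status.get_obs(); R=Ro.from_quat(o['orientation']).as_matrix(); p=np.array(o['tool_pos'])
phi=np.degrees(np.arctan2(R[1,0],R[0,0]))
x,y,z,ph=map(float,sys.argv[1:5])
turn=-(((ph-phi)+90)%180-90)
print('t',round(o['time_s'],2),'pos',p.round(1),'phi',phi.round(2),'tilt',np.degrees(np.arccos(-R[2,2])).round(2),'F',np.round(o['contact_force'],1),'w',round(o['gripper_width'],1),'q6',np.degrees(o['qpos'][5]).round(0))
d=np.array([x,y,z])-p
print('now-frame cm',(R.T@d/10).round(2),'turn',round(turn,2))
a=np.radians(phi-turn); X=np.array([np.cos(a),np.sin(a)]);Y=np.array([np.sin(a),-np.cos(a)])
print('after-turn frame cm',(X@d[:2]/10).round(2),(Y@d[:2]/10).round(2),(-d[2]/10).round(2))
E
cat > fit2.py <<'E'
from fit import *
p,s=fit(['top','scene'],[(ell(-1),18,1,0),(FIN,58,.6,0)],(648,-135.5,np.radians(-102)),'gray');print(p[:2],np.degrees(p[2]))
P={'jar':(491.7,274.3),'BL':(650.9,154.1,97.7)};
def T(t,l): return tf((t[0],t[1],np.radians(t[2])),[l])[0].round(1)
bl=T((635.5,181.3,8.2),(0,0))
print('BR fin',T((p[0],p[1],np.degrees(p[2])),(28,0)),'BL fin',T((650.9,154.1,97.7),(28,0)))
print('fin goal right',T((474.6,300.3,-3.7),(-5,20)),'fin goal left',T((624.4,-157.2,-11.8),(-5,-20)))
E
python3 fit2.py; python3 go.py 491.7 274.3 230 -76.2
```

```text
[ 648.02894667 -134.17086063] -101.12474899144102
BR fin [ 642.6 -161.6] BL fin [647.1 181.8]
fin goal right [470.9 320.6] fin goal left [ 615.4 -175.8]
t 0.1 pos [ 137.1 -557.9  230.4] phi -76.2 tilt 0.1 F [ 0.3 -0.7  0.2] w 85.3 q6 -12.0
now-frame cm [-72.36 -54.28   0.18] turn -0.0
after-turn frame cm -72.35 -54.29 0.04
```

Call:
arm_command(deltas="-3.6 -2.7 0 0;-3.6 -2.7 0 0;-3.6 -2.7 0 0;-3.6 -2.7 0 0;-3.6 -2.7 0 0;-3.6 -2.7 0 0;-3.6 -2.7 0 0;-3.6 -2.7 0 0;-3.6 -2.7 0 0;-3.6 -2.7 0 0", jaw=0, squeeze=50)

```text
time_s: 1.1
tool_pos: [313.6, -142.6, 231.1]
orientation: [0.787, -0.617, 0.0, -0.0]
contact_force: [1.4, -0.4, 0.8]
gripper_width: 85.6
```

Call:
arm_command(deltas="-3.6 -2.7 0 0;-3.6 -2.7 0 0;-3.6 -2.7 0 0;-3.6 -2.7 0 0;-3.6 -2.7 0 0;-3.6 -2.7 0 0;-3.6 -2.7 0 0;-3.6 -2.7 0 0;-3 -2.2 0 0;0 0 0 0")

```text
time_s: 2.1
tool_pos: [469.0, 224.5, 230.4]
orientation: [0.788, -0.615, -0.001, 0.0]
contact_force: [-0.4, -0.1, -0.8]
gripper_width: 85.2
```

```bash
python3 go.py 491.7 274.3 18 -76.2
```

```text
t 2.1 pos [469.  224.5 230.4] phi -75.96 tilt 0.09 F [-0.4 -0.1 -0.8] w 85.2 q6 88.0
now-frame cm [-4.25 -3.43 21.24] turn 0.24
after-turn frame cm -4.29 -3.39 21.24
```

Call:
arm_command(deltas="-2.2 -1.7 0 0;-2.1 -1.7 0 0;0 0 4 0;0 0 4 0;0 0 4 0;0 0 3 0;0 0 2 0;0 0 2 0;0 0 2.2 0;0 0 0 0")

```text
time_s: 3.1
tool_pos: [488.3, 269.5, 16.0]
orientation: [0.787, -0.617, -0.002, 0.003]
contact_force: [0.4, 0.4, -0.2]
gripper_width: 85.1
```

```bash
python3 go.py 491.7 274.3 18 -76.2; python3 - <<'E'
from h import *
for n in('top','scene'):
    c=snap(n); u,v=w2pix(c,[491,274,40])[0].astype(int); cv2.imwrite(f'pics/j_{n}.png',cv2.resize(c['image'][v-35:v+35,u-45:u+45],None,fx=6,fy=6,interpolation=cv2.INTER_CUBIC))
E
```

```text
t 3.1 pos [488.3 269.5  16. ] phi -76.24 tilt 0.43 F [ 0.4  0.4 -0.2] w 85.1 q6 93.0
now-frame cm [-0.39 -0.44 -0.2 ] turn -0.04
after-turn frame cm -0.39 -0.44 -0.2
```

View pics/j_scene.png

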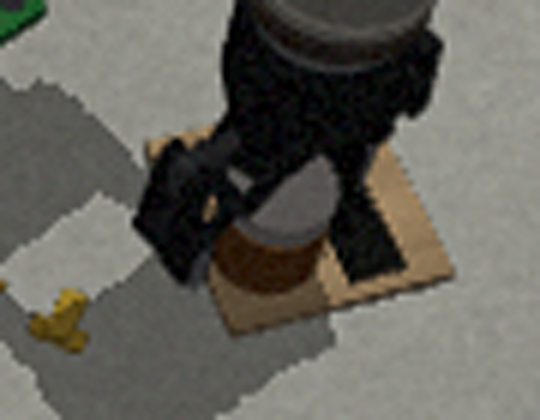

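The fingers straddle the jar, but they are about 6 mm off centre. I'll correct that before closing.

Call:
arm_command(deltas="-0.4 -0.4 -0.2 0;0 0 0 0;0 0 0 0")

```text
time_s: 3.5
tool_pos: [495.5, 276.4, 22.6]
orientation: [0.787, -0.617, 0.001, -0.001]
contact_force: [0.2, -0.3, -0.1]
gripper_width: 85.5
```

```bash
python3 go.py 491.7 274.3 18 -76.2
```

```text
t 3.5 pos [495.5 276.4  22.6] phi -76.19 tilt 0.14 F [ 0.2 -0.3 -0.1] w 85.5 q6 93.0
now-frame cm [0.11 0.41 0.46] turn 0.01
after-turn frame cm 0.11 0.41 0.46
```

Call:
arm_command(deltas="0 0.4 0.4 0;0 0 0 0;0 0 0 0;0 0 0 0;0 0 0 0")

```text
time_s: 4.0
tool_pos: [490.6, 275.0, 17.3]
orientation: [0.787, -0.617, 0.0, -0.0]
contact_force: [-0.8, -0.0, 0.4]
gripper_width: 85.3
```

```bash
python3 go.py 491.7 274.3 18 -76.2
```

```text
t 4.0 pos [490.6 275.   17.3] phi -76.2 tilt 0.01 F [-0.8 -0.   0.4] w 85.3 q6 93.0
now-frame cm [ 0.09 -0.09 -0.07] turn -0.0
after-turn frame cm 0.09 -0.09 -0.07
```

Call:
arm_command(deltas="0 0 0 0;0 0 0 0;0 0 0 0;0 0 0 0;0 0 0 0;0 0 0 0;0 0 0 0;0 0 0 0", jaw=1, squeeze=45)

```text
time_s: 4.8
tool_pos: [490.9, 275.0, 17.6]
orientation: [0.787, -0.617, 0.0, -0.0]
contact_force: [0.1, -0.5, 4.2]
gripper_width: 48.8
```

```bash
python3 go.py 474.5 -296.4 130 -76.2
```

```text
t 4.8 pos [490.9 275.   17.6] phi -76.2 tilt 0.04 F [ 0.1 -0.5  4.2] w 48.8 q6 93.0
now-frame cm [ 55.1   15.22 -11.25] turn -0.0
after-turn frame cm 55.1 15.23 -11.24
```

Call:
arm_command(deltas="0 0 -0.5 0;0 0 -1.5 0;0 0 -2.5 0;0 0 -2.7 0;0 0 -2.5 0;0 0 -1.5 0;1 0.3 0 0;2 0.5 0 0;3 0.8 0 0;3.5 1 0 0")

```text
time_s: 5.8
tool_pos: [486.5, 175.2, 127.7]
orientation: [0.787, -0.617, -0.001, 0.001]
contact_force: [0.9, -0.5, -1.4]
gripper_width: 49.1
```

Call:
arm_command(deltas="3.5 1 0 0;3.5 1 0 0;3.5 1 0 0;3.5 1 0 0;3.5 1 0 0;3.5 1 0 0;3.5 1 0 0;3.5 1 0 0;3.5 1 0 0;3.5 0.9 0 0")

```text
time_s: 6.8
tool_pos: [473.5, -188.3, 127.7]
orientation: [0.787, -0.617, -0.002, 0.0]
contact_force: [0.4, 0.6, -1.3]
gripper_width: 49.0
```

Call:
arm_command(deltas="3.5 0.9 0 0;3 0.8 0 0;2.1 0.5 0 0;1.4 0.4 0 0;0.6 0.2 0 0;0 0 0 0;0 0 0 0;0 0 0 0")

```text
time_s: 7.6
tool_pos: [473.4, -295.5, 129.1]
orientation: [0.787, -0.617, -0.0, -0.0]
contact_force: [0.4, -0.5, -1.0]
gripper_width: 48.9
```

```bash
python3 go.py 474.5 -296.4 19 -76.2
```

```text
t 7.6 pos [ 473.4 -295.5  129.1] phi -76.14 tilt 0.04 F [ 0.4 -0.5 -1. ] w 48.9 q6 32.0
now-frame cm [ 0.12 -0.09 11.01] turn 0.06
after-turn frame cm 0.11 -0.08 11.01
```

Call:
arm_command(deltas="0 0 1 0;0 0 2.5 0;0 0 2.5 0;0 0 2.5 0;0 0 1.3 0;0 0 0.7 0;0 0 0.4 0;0 0 0 0;0 0 0 0;0 0 0 0")

```text
time_s: 8.6
tool_pos: [474.0, -297.3, 21.3]
orientation: [0.787, -0.617, 0.001, 0.0]
contact_force: [0.0, -1.0, -1.6]
gripper_width: 48.9
```

```bash
python3 go.py 474.5 -296.4 17.8 -76.2
```

```text
t 8.6 pos [ 474.  -297.3   21.3] phi -76.2 tilt 0.11 F [ 0.  -1.  -1.6] w 48.9 q6 32.0
now-frame cm [-0.07 -0.07  0.35] turn -0.0
after-turn frame cm -0.07 -0.07 0.35
```

Call:
arm_command(deltas="0 0 0.2 0;0 0 0.1 0;0 0 0 0;0 0 0 0;0 0 0 0")

```text
time_s: 9.1
tool_pos: [473.6, -296.8, 17.6]
orientation: [0.787, -0.617, 0.0, 0.0]
contact_force: [-0.4, 0.8, 2.9]
gripper_width: 49.1
```

Call:
arm_command(deltas="0 0 0 0;0 0 0 0;0 0 0 0;0 0 0 0;0 0 0 0", jaw=0)

```text
time_s: 9.6
tool_pos: [473.4, -296.6, 17.2]
orientation: [0.787, -0.617, -0.0, -0.0]
contact_force: [-0.5, -0.3, 0.1]
gripper_width: 85.6
```

Call:
arm_command(deltas="0 0 -1 0;0 0 -2 0;0 0 -3 -8;0 0 -4 -8;0 0 -4 -8;0 0 -4 -8;0 0 -3 -8;0 0 0 -8;0 0 0 -8;0 0 0 -8")

```text
time_s: 10.6
tool_pos: [473.5, -296.7, 228.5]
orientation: [0.995, -0.103, 0.001, 0.0]
contact_force: [-0.4, 0.1, -0.2]
gripper_width: 85.3
```

```bash
python3 go.py 642.6 -161.6 200 -11.1
```

```text
t 10.6 pos [ 473.5 -296.7  228.5] phi -11.87 tilt 0.08 F [-0.4  0.1 -0.2] w 85.3 q6 -33.0
now-frame cm [ 13.77 -16.7    2.86] turn -0.77
after-turn frame cm 13.99 -16.51 2.85
```

```bash
cat > ov.py <<'E'
from fit import *
def overlay(fn,polys,ctr,r=26,s=11,tag='top'):
    c=load(tag); u,v=w2pix(c,ctr)[0].astype(int); im=cv2.resize(c['image'][v-r:v+r,u-r:u+r],None,fx=s,fy=s,interpolation=cv2.INTER_CUBIC)
    for p,poly,z,col in polys:
        q=tf((p[0],p[1],np.radians(p[2])),np.array(poly)); px=w2pix(c,np.c_[q,np.full(len(q),z)])
        px=((px-[u-r,v-r]+.5)*s).astype(np.int32); cv2.polylines(im,[px.reshape(-1,1,2)],True,col,1)
    return im
E
python3 - <<'E'
from ov import *
for n in('top','scene'): snap(n)
for cam in (['top'],['scene'],['top','scene']):
  for parts in ([(ell(-1),18,1,0)],[(ell(-1),18,1,0),(FIN,58,1,0)]):
    p,s=fit(cam,parts,(648,-134.5,np.radians(-101.5)),'gray');print(cam,p[:2].round(1),np.degrees(p[2]).round(1),round(s,1))
p=(648.2,-134.3,-101.4);g=(0,255,0)
ims=[overlay('',[(p,ell(-1),18,g),(p,FIN,58,(0,0,255))],(640,-157,18),r=22,s=9,tag=t) for t in('top','scene')]
cv2.imwrite('pics/br.png',np.hstack(ims))
E
```

```text
['top'] [ 648.7 -135.8] -101.8 19.4
['top'] [ 648.6 -138.5] -103.3 39.4
['scene'] [ 647.9 -134.5] -101.4 34.9
['scene'] [ 647.8 -134.1] -101.5 77.9
['top', 'scene'] [ 648.2 -134.6] -101.4 53.3
['top', 'scene'] [ 648. -134.] -101.1 114.5
```

View pics/br.png

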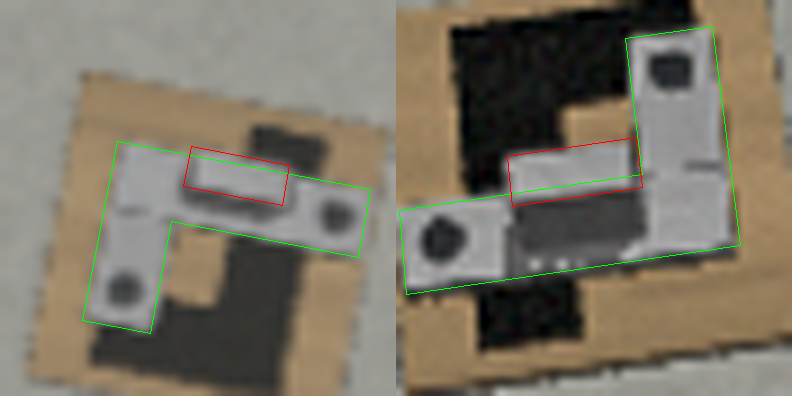

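The overlay fits in both views. Next the right-hand bracket: fin at (642.6,-162), jaw heading -11.5°.

Call:
arm_command(deltas="2 -2.3 0 -0.4;3.5 -4.1 0 0;3.5 -4.1 1 0;2.5 -3 2 0;1.6 -2 2 0;0.8 -1.1 2 0;0 0 2 0;0 0 2 0;0 0 0 0;0 0 0 0")

```text
time_s: 11.7
tool_pos: [636.6, -168.1, 118.6]
orientation: [0.995, -0.104, -0.0, -0.0]
contact_force: [0.2, -0.1, -0.2]
gripper_width: 85.6
```

```bash
python3 go.py 642.6 -161.9 24 -11.5
```

```text
t 11.7 pos [ 636.6 -168.1  118.6] phi -11.91 tilt 0.01 F [ 0.2 -0.1 -0.2] w 85.6 q6 -13.0
now-frame cm [ 0.46 -0.73  9.46] turn -0.41
after-turn frame cm 0.46 -0.73 9.46
```

Call:
arm_command(deltas="0.2 -0.4 1 -0.4;0.2 -0.3 2 0;0 0 2 0;0 0 2 0;0 0 1.3 0;0 0 0.7 0;0 0 0.4 0;0 0 0 0;0 0 0 0;0 0 0 0")

```text
time_s: 12.7
tool_pos: [642.7, -162.3, 25.2]
orientation: [0.995, -0.099, 0.001, 0.0]
contact_force: [0.9, 0.4, -0.2]
gripper_width: 85.4
```

```bash
python3 go.py 642.6 -161.9 24 -11.5
```

```text
t 12.7 pos [ 642.7 -162.3   25.2] phi -11.41 tilt 0.1 F [ 0.9  0.4 -0.2] w 85.4 q6 -13.0
now-frame cm [-0.02 -0.04  0.12] turn 0.09
after-turn frame cm -0.02 -0.04 0.12
```

Call:
arm_command(deltas="0 0 0 0;0 0 0 0;0 0 0 0;0 0 0 0;0 0 0 0;0 0 0 0;0 0 0 0;0 0 0 0;0 0 0 0;0 0 0 0", jaw=1, squeeze=60)

```text
time_s: 13.7
tool_pos: [642.0, -162.0, 24.2]
orientation: [0.995, -0.099, -0.0, 0.0]
contact_force: [-0.4, -0.4, 1.1]
gripper_width: 13.2
```

```bash
python3 go.py 642.6 -161.9 24 -11.5
```

```text
t 13.7 pos [ 642.  -162.    24.2] phi -11.41 tilt 0.0 F [-0.4 -0.4  1.1] w 13.2 q6 -13.0
now-frame cm [ 0.06 -0.02  0.02] turn 0.09
after-turn frame cm 0.06 -0.02 0.02
```

Call:
arm_command(deltas="0 0 -0.5 0;0 0 -1.5 0;0 0 -2.5 -4;0 0 -3 -8;0 0 -3 -8;0 0 -3 -8;0 0 -3 -8;0 0 -2 -8;0 0 -1 -8;0 0 0 -8")

```text
time_s: 14.7
tool_pos: [643.3, -162.5, 223.5]
orientation: [0.91, 0.414, 0.002, 0.002]
contact_force: [0.7, -1.1, 0.2]
gripper_width: 13.2
```

Call:
arm_command(deltas="0 0 0 -8;0 0 0 -8;0 0 0 -8;0 0 0 -8;0 0 0 -5.8;0 0 0 0;0 0 0 0")

```text
time_s: 15.4
tool_pos: [642.1, -162.0, 220.0]
orientation: [0.73, 0.684, 0.0, 0.0]
contact_force: [-0.2, 0.5, -1.3]
gripper_width: 13.1
```

```bash
python3 go.py 470.9 320.6 210 86.3
```

```text
t 15.4 pos [ 642.1 -162.   220. ] phi 86.26 tilt 0.05 F [-0.2  0.5 -1.3] w 13.1 q6 -111.0
now-frame cm [ 47.04 -20.24   0.97] turn -0.04
after-turn frame cm 47.06 -20.2 1.0
```

Total to go is (47.0, -20.2).

Call:
arm_command(deltas="1 -0.4 0 0;2 -0.9 0 0;3 -1.3 0 0;3.7 -1.6 0 0;3.7 -1.6 0 0;3.7 -1.6 0 0;3.7 -1.6 0 0;3.7 -1.6 0 0;3.7 -1.6 0 0;3.7 -1.6 0 0")

```text
time_s: 16.4
tool_pos: [523.0, 167.0, 219.5]
orientation: [0.729, 0.684, 0.0, -0.0]
contact_force: [0.7, -0.3, -1.6]
gripper_width: 13.4
```

Call:
arm_command(deltas="3.7 -1.6 0 0;3.7 -1.6 0 0;3 -1.3 0 0;2 -0.9 0 0;1.5 -0.6 0 0;0.8 -0.3 0 0;0.4 -0.2 0 0;0 0 0 0;0 0 0 0;0 0 0 0")

```text
time_s: 17.4
tool_pos: [469.4, 319.1, 219.2]
orientation: [0.729, 0.684, -0.0, 0.0]
contact_force: [-0.1, -0.1, -0.6]
gripper_width: 13.2
```

```bash
python3 go.py 470.9 320.6 24.4 86.3
```

```text
t 17.4 pos [469.4 319.1 219.2] phi 86.32 tilt 0.01 F [-0.1 -0.1 -0.6] w 13.2 q6 -64.0
now-frame cm [ 0.17  0.14 19.48] turn 0.02
after-turn frame cm 0.16 0.14 19.48
```

Call:
arm_command(deltas="0.1 0.1 1.5 0;0 0 3 0;0 0 4 0;0 0 4 0;0 0 2.5 0;0 0 1.5 0;0 0 1 0;0 0 0.4 0;0 0 0 0;0 0 0 0")

```text
time_s: 18.4
tool_pos: [471.1, 321.2, 41.6]
orientation: [0.729, 0.684, 0.001, 0.0]
contact_force: [0.1, -0.1, -0.7]
gripper_width: 13.3
```

```bash
python3 go.py 470.9 320.6 24.4 86.3; python3 - <<'E'
from ov import *
from station import status
for n in('top','scene'): snap(n)
z=status.get_obs()['tool_pos'][2]-24.2+8; print('bottom z',z)
th=np.radians(-3.7); h=tf((474.6,300.3,th),[(-33,20)])[0]; print('goal heel',h.round(1))
p,s=fit(['scene'],[(ell(-1),z+10,1,0)],(h[0],h[1],th),'gray');print(p[:2].round(1),np.degrees(p[2]).round(1),round(s,1))
g=(0,255,0); pp=(h[0],h[1],-3.7)
ims=[overlay('',[(pp,ell(-1),z+10,g),(pp,ell(-1,2),8,(255,0,255))],(474,300,18),r=24,s=8,tag=t) for t in('top','scene')]
cv2.imwrite('pics/br2.png',np.hstack(ims))
E
```

```text
t 18.4 pos [471.1 321.2  41.6] phi 86.39 tilt 0.15 F [ 0.1 -0.1 -0.7] w 13.3 q6 -64.0
now-frame cm [-0.06 -0.02  1.72] turn 0.09
after-turn frame cm -0.06 -0.02 1.72
bottom z 25.29816446092511
goal heel [443.  322.4]
[450.5 322.9] -6.8 21.3
```

View pics/br2.png

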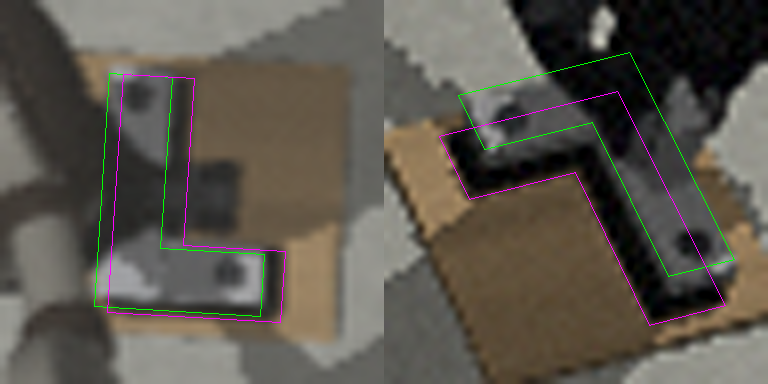

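The held bracket sits on its goal overlay in both views. Lowering.

Call:
arm_command(deltas="-0.05 0 0.7 0;0 0 0.5 0;0 0 0.3 0;0 0 0 0;0 0 0 0;0 0 0 0;0 0 0 0")

```text
time_s: 19.2
tool_pos: [470.0, 320.3, 25.3]
orientation: [0.729, 0.685, 0.0, 0.0]
contact_force: [-0.8, 0.0, 0.1]
gripper_width: 13.2
```

```bash
python3 go.py 470.9 320.6 24.4 86.3
```

```text
t 19.2 pos [470.  320.3  25.3] phi 86.4 tilt 0.01 F [-0.8  0.   0.1] w 13.2 q6 -64.0
now-frame cm [0.04 0.08 0.09] turn 0.1
after-turn frame cm 0.04 0.08 0.09
```

Call:
arm_command(deltas="0 0.05 0.1 0;0 0 0 0;0 0 0 0;0 0 0 0")

```text
time_s: 19.6
tool_pos: [470.5, 320.3, 24.2]
orientation: [0.729, 0.685, 0.0, 0.0]
contact_force: [-0.2, -0.0, -1.0]
gripper_width: 13.5
```

Call:
arm_command(deltas="0 0 0 0;0 0 0 0;0 0 0 0;0 0 0 0;0 0 0 0;0 0 0 0", jaw=0)

```text
time_s: 20.2
tool_pos: [470.5, 320.2, 24.2]
orientation: [0.729, 0.685, 0.0, -0.0]
contact_force: [0.0, 0.1, -0.6]
gripper_width: 85.3
```

Call:
arm_command(deltas="0 0 -1 0;0 0 -2 0;0 0 -3 0;0 0 -4 8;0 0 -4 8;0 0 -3 8;0 0 -2 8;0 0 -1 8;0 0 0 8;0 0 0 8")

```text
time_s: 21.2
tool_pos: [470.8, 320.4, 225.8]
orientation: [0.966, 0.259, 0.001, -0.0]
contact_force: [0.1, 0.2, 0.4]
gripper_width: 85.1
```

```bash
python3 go.py 647.1 181.8 150 7.7; python3 - <<'E'
from ov import *
for n in('top','scene'): snap(n)
th=np.radians(-3.7); h=tf((474.6,300.3,th),[(-33,20)])[0]; print('goal heel',h.round(1))
for cam in (['top'],['scene'],['top','scene']):
  p,s=fit(cam,[(ell(-1),18,1,0),(FIN,58,.6,0)],(h[0],h[1],th),'gray');print(p[:2].round(1),np.degrees(p[2]).round(1),round(s,1))
g=(0,255,0); pp=(p[0],p[1],np.degrees(p[2]))
ims=[overlay('',[(pp,ell(-1),18,g)],(474,300,18),r=24,s=8,tag=t) for t in('top','scene')]
cv2.imwrite('pics/br3.png',np.hstack(ims))
E
```

```text
t 21.2 pos [470.8 320.4 225.8] phi 30.07 tilt 0.12 F [0.1 0.2 0.4] w 85.1 q6 -8.0
now-frame cm [ 8.3  20.82  7.6 ] turn 22.37
after-turn frame cm 15.62 16.09 7.58
goal heel [443.  322.4]
[446.1 321.9] -3.7 27.4
[445.  322.6] -4.2 35.1
[445.5 322.4] -4.1 61.2
```

View pics/br3.png

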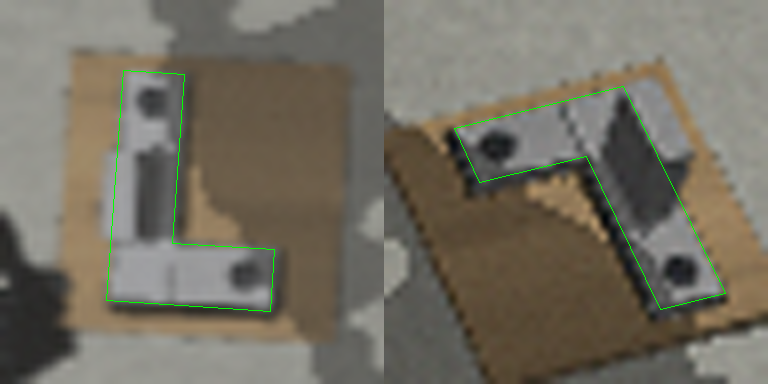

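The bracket landed about 2.5 mm too far along +x. That fits a small camera-to-robot offset. I'll regrip it and move it back, and measure the jar to check the offset.

```bash
python3 - <<'E'
from ov import *
for cam in (['top'],['scene']):
  p,s=fit(cam,[(circ(25),63,1,0)],(474,-296.5,0),'gray');print('jar',p[:2].round(1),round(s,1))
E
python3 go.py 470.5 320.3 24.2 86.3
```

```text
jar [ 474.7 -297. ] 16.2
jar [ 473.2 -296.4] 21.5
t 21.3 pos [470.5 320.3 225. ] phi 30.38 tilt 0.05 F [ 0.1  0.5 -0.3] w 85.7 q6 -8.0
now-frame cm [-2.000e-02 -1.000e-02  2.008e+01] turn -55.92
after-turn frame cm 0.0 -0.0 20.08
```

Call:
arm_command(deltas="0 0 1 -8;0 0 2 -8;0 0 3 -8;0 0 3 -8;0 0 3 -8;0 0 2 -8;0 0 1.5 -8;0 0 0.5 0;0 0 0 0;0 0 0 0")

```text
time_s: 22.3
tool_pos: [471.2, 320.5, 65.3]
orientation: [0.729, 0.684, 0.001, 0.0]
contact_force: [-1.0, -0.3, 0.6]
gripper_width: 85.8
```

```bash
python3 go.py 470.5 320.3 24.2 86
```

```text
t 22.3 pos [471.2 320.5  65.3] phi 86.33 tilt 0.1 F [-1.  -0.3  0.6] w 85.8 q6 -64.0
now-frame cm [-0.03 -0.08  4.11] turn 0.33
after-turn frame cm -0.03 -0.07 4.11
```

Call:
arm_command(deltas="0 0 1.5 0;0 0 1.5 0;0 0 0.8 0;0 0 0.3 0;0 0 0 0;0 0 0 0;0 0 0 0")

```text
time_s: 23.0
tool_pos: [471.0, 320.4, 23.8]
orientation: [0.729, 0.685, 0.001, 0.0]
contact_force: [-0.0, -0.2, -1.0]
gripper_width: 85.3
```

Call:
arm_command(deltas="0 0 0 0;0 0 0 0;0 0 0 0;0 0 0 0;0 0 0 0;0 0 0 0;0 0 0 0;0 0 0 0", jaw=1)

```text
time_s: 23.8
tool_pos: [470.7, 320.3, 23.3]
orientation: [0.729, 0.685, 0.0, 0.0]
contact_force: [-0.3, -0.4, 1.6]
gripper_width: 13.1
```

Call:
arm_command(deltas="0 0 -0.3 0;0 0 -0.3 0;0 -0.12 0 0;0 -0.12 0 0;0 0 0 0;0 0 0 0;0 0 0.3 0;0 0 0.2 0;0 0 0 0;0 0 0 0")

```text
time_s: 24.8
tool_pos: [468.0, 320.3, 24.0]
orientation: [0.729, 0.685, -0.0, -0.0]
contact_force: [0.1, 0.7, -1.1]
gripper_width: 13.1
```

```bash
python3 go.py 468.1 320.3 24.2 86
```

```text
t 24.8 pos [468.  320.3  24. ] phi 86.4 tilt 0.02 F [ 0.1  0.7 -1.1] w 13.1 q6 -64.0
now-frame cm [ 0.    0.01 -0.02] turn 0.4
after-turn frame cm 0.0 0.01 -0.02
```

Call:
arm_command(deltas="0 0 0.07 0;0 0 0 0;0 0 0 0")

```text
time_s: 25.1
tool_pos: [468.1, 320.4, 23.5]
orientation: [0.729, 0.685, 0.0, 0.0]
contact_force: [-0.4, 0.7, -0.6]
gripper_width: 13.1
```

Call:
arm_command(deltas="0 0 0 0;0 0 0 0;0 0 0 0;0 0 0 0;0 0 0 0;0 0 0 0", jaw=0)

```text
time_s: 25.7
tool_pos: [468.1, 320.4, 23.5]
orientation: [0.729, 0.685, 0.0, 0.0]
contact_force: [-0.2, -0.0, -0.1]
gripper_width: 85.3
```

Call:
arm_command(deltas="0 0 -1 0;0 0 -2 0;0 0 -3 0;0 0 -4 8;0 0 -4 8;0 0 -3 8;0 0 -1 8;0 0 0 8;0 0 0 8;0 0 0 8")

```text
time_s: 26.7
tool_pos: [468.2, 320.4, 204.5]
orientation: [0.966, 0.259, 0.001, -0.0]
contact_force: [-0.7, 0.4, -0.2]
gripper_width: 85.7
```

```bash
python3 - <<'E'
from ov import *
for n in('top','scene'): snap(n)
th=np.radians(-3.7); h=tf((474.6,300.3,th),[(-33,20)])[0]; print('goal heel',h.round(1))
for cam in (['top'],['scene'],['top','scene']):
  p,s=fit(cam,[(ell(-1),18,1,0),(FIN,58,.6,0)],(h[0]+1,h[1],th),'gray');print(p[:2].round(1),np.degrees(p[2]).round(1),round(s,1))
for cam in (['top'],['scene'],['top','scene']):
  p,s=fit(cam,[(ell(1),18,1,0),(FIN,58,.6,0)],(650.9,154.1,np.radians(97.7)),'gray');print('BL',p[:2].round(1),np.degrees(p[2]).round(1),round(s,1))
E
python3 go.py 645 181.8 150 7.7;
```

```text
goal heel [443.  322.4]
[443.8 322.4] -4.9 23.5
[442.9 322.6] -4.1 31.2
[443.1 322.3] -3.9 54.2
BL [651.3 154. ] 97.6 34.9
BL [650.5 154.2] 97.7 50.7
BL [650.8 154.1] 97.6 84.6
t 26.8 pos [468.1 320.4 204.3] phi 30.38 tilt 0.04 F [ 0.3 -1.6  0.1] w 85.2 q6 -8.0
now-frame cm [ 8.25 20.91  5.43] turn 22.68
after-turn frame cm 15.67 16.11 5.43
```

The right-hand bracket is now on its spot (443.1, 322.3, -3.9°). The left-hand bracket is next: turn +22.7°, then (15.7, 16.1).

Call:
arm_command(deltas="0 0 0 8;0 0 0 8;0 0 0 6.7;1 1 0 0;2.5 2.5 0 0;3.4 3.4 0 0;3.4 3.5 0 0;2.7 2.8 0 0;1.7 1.8 0 0;1 1.1 0 0")

```text
time_s: 27.8
tool_pos: [647.2, 179.2, 203.4]
orientation: [0.998, 0.068, 0.0, 0.0]
contact_force: [-0.1, -0.6, -0.0]
gripper_width: 85.3
```

Call:
arm_command(deltas="0 0 2 0;0 0 3 0;0 0 3 0;0 0 2.5 0;0 0 1.5 0;0 0 1 0;0 0 0.5 0;0 0 0 0;0 0 0 0;0 0 0 0")

```text
time_s: 28.8
tool_pos: [646.2, 182.0, 69.9]
orientation: [0.998, 0.067, 0.001, -0.0]
contact_force: [-0.4, 0.2, 0.5]
gripper_width: 85.3
```

```bash
python3 go.py 645 181.8 24 7.7
```

```text
t 28.8 pos [646.2 182.   69.9] phi 7.71 tilt 0.13 F [-0.4  0.2  0.5] w 85.3 q6 -2.0
now-frame cm [-0.13  0.    4.59] turn 0.01
after-turn frame cm -0.12 0.0 4.59
```

Call:
arm_command(deltas="-0.1 0 1.5 0;0 0 1.5 0;0 0 1 0;0 0 0.5 0;0 0 0.1 0;0 0 0 0;0 0 0 0;0 0 0 0")

```text
time_s: 29.6
tool_pos: [644.8, 181.8, 23.2]
orientation: [0.998, 0.067, 0.001, -0.0]
contact_force: [-0.0, -0.1, -0.1]
gripper_width: 85.2
```

```bash
python3 go.py 645 181.8 24 7.7
```

```text
t 29.6 pos [644.8 181.8  23.2] phi 7.7 tilt 0.08 F [-0.  -0.1 -0.1] w 85.2 q6 -2.0
now-frame cm [ 0.02  0.   -0.08] turn -0.0
after-turn frame cm 0.02 0.0 -0.08
```

Call:
arm_command(deltas="0 0 0 0;0 0 0 0;0 0 0 0;0 0 0 0;0 0 0 0;0 0 0 0;0 0 0 0;0 0 0 0;0 0 0 0", jaw=1)

```text
time_s: 30.5
tool_pos: [644.5, 181.8, 22.7]
orientation: [0.998, 0.067, 0.0, -0.0]
contact_force: [0.5, 0.4, 1.5]
gripper_width: 13.1
```

Call:
arm_command(deltas="0 0 -0.5 0;0 0 -1.5 0;0 0 -2.5 4;0 0 -3 8;0 0 -3 8;0 0 -3 8;0 0 -3 8;0 0 -2 8;0 0 -1 8;0 0 0 8")

```text
time_s: 31.5
tool_pos: [645.3, 181.9, 221.5]
orientation: [0.896, -0.443, 0.002, -0.001]
contact_force: [0.4, 0.3, -1.2]
gripper_width: 13.7
```

Call:
arm_command(deltas="0 0 0 8;0 0 0 8;0 0 0 8;0 0 0 8;0 0 0 8;0 0 0 8;0 0 0 1.4;0 0 0 0;0 0 0 0")

```text
time_s: 32.4
tool_pos: [644.2, 181.7, 217.8]
orientation: [-0.632, 0.775, -0.0, 0.0]
contact_force: [-0.0, -0.9, -1.6]
gripper_width: 13.4
```

```bash
python3 go.py 613.2 -175.8 200 -101.8
```

```text
t 32.4 pos [644.2 181.7 217.8] phi -101.57 tilt 0.01 F [-0.  -0.9 -1.6] w 13.4 q6 107.0
now-frame cm [35.65 -4.14  1.78] turn 0.23
after-turn frame cm 35.63 -4.28 1.78
```

Call:
arm_command(deltas="1 -0.1 0 0.2;2 -0.2 0 0;3 -0.4 0 0;3.6 -0.4 0 0;3.6 -0.4 0 0;3.6 -0.5 0 0;3.6 -0.5 0 0;3.6 -0.5 0 0;3.6 -0.5 0 0;3 -0.3 0 0")

```text
time_s: 33.4
tool_pos: [617.7, -128.2, 217.6]
orientation: [-0.63, 0.777, -0.0, -0.0]
contact_force: [0.2, -0.9, -1.5]
gripper_width: 12.9
```

Call:
arm_command(deltas="2.2 -0.3 0 0;1.5 -0.1 0 0;0.9 -0.1 0 0;0.4 0 1 0;0 0 3 0;0 0 4 0;0 0 4 0;0 0 2.5 0;0 0 1.5 0;0 0 1 0")

```text
time_s: 34.4
tool_pos: [612.5, -174.4, 46.0]
orientation: [-0.63, 0.776, 0.001, -0.0]
contact_force: [0.4, 0.4, -1.1]
gripper_width: 13.5
```

Call:
arm_command(deltas="0 0 0 0;0 0 0 0;0 0 0 0")

```text
time_s: 34.7
tool_pos: [614.3, -176.1, 49.4]
orientation: [-0.63, 0.777, -0.002, 0.001]
contact_force: [0.2, -0.1, -1.3]
gripper_width: 13.2
```

```bash
python3 go.py 613.2 -175.8 23 -101.8
```

```text
t 34.7 pos [ 614.3 -176.1   49.4] phi -101.9 tilt 0.2 F [ 0.2 -0.1 -1.3] w 13.2 q6 75.0
now-frame cm [-0.01  0.12  2.64] turn -0.1
after-turn frame cm -0.0 0.11 2.64
```

Call:
arm_command(deltas="0 0 0.8 0;0 0 0.8 0;0 0 0.5 0;0 0 0.2 0;0 0 0 0;0 0 0 0;0 0 0 0;0 0 0 0")

```text
time_s: 35.5
tool_pos: [613.2, -175.6, 24.8]
orientation: [-0.63, 0.777, -0.0, 0.0]
contact_force: [-0.5, 0.3, -2.3]
gripper_width: 13.4
```

```bash
python3 go.py 613.2 -175.8 22.8 -101.8
```

```text
t 35.5 pos [ 613.2 -175.6   24.8] phi -101.9 tilt 0.03 F [-0.5  0.3 -2.3] w 13.4 q6 75.0
now-frame cm [ 0.02 -0.01  0.2 ] turn -0.1
after-turn frame cm 0.02 -0.01 0.2
```

Call:
arm_command(deltas="0 0 0.15 0;0 0 0.05 0;0 0 0 0;0 0 0 0")

```text
time_s: 35.9
tool_pos: [613.0, -175.5, 22.7]
orientation: [-0.63, 0.777, -0.0, 0.0]
contact_force: [-1.2, 0.3, 0.1]
gripper_width: 13.1
```

Call:
arm_command(deltas="0 0 0 0;0 0 0 0;0 0 0 0;0 0 0 0;0 0 0 0;0 0 0 0", jaw=0)

```text
time_s: 36.5
tool_pos: [612.9, -175.5, 22.5]
orientation: [-0.63, 0.777, -0.0, 0.0]
contact_force: [0.2, -0.1, -0.6]
gripper_width: 85.3
```

Call:
arm_command(deltas="0 0 -1 0;0 0 -2 0;0 0 -3 0;0 0 -4 -6;0 0 -4 -6;0 0 -3 -6;0 0 -2 0;0 0 -1 0;0 0 0 0")

```text
time_s: 37.4
tool_pos: [613.7, -175.9, 224.5]
orientation: [0.744, -0.669, 0.002, -0.0]
contact_force: [0.8, -0.5, -1.2]
gripper_width: 85.1
```

```bash
python3 - <<'E'
from ov import *
for n in('top','scene'): snap(n)
th=np.radians(-11.8); h=tf((624.4,-157.2,th),[(-33,-20)])[0]; print('goal heel',h.round(1))
for cam in (['top'],['scene'],['top','scene']):
  p,s=fit(cam,[(ell(1),18,1,0),(FIN,58,.6,0)],(h[0]+1,h[1],th),'gray');print(p[:2].round(1),np.degrees(p[2]).round(1),round(s,1))
g=(0,255,0); pp=(p[0],p[1],np.degrees(p[2]))
ims=[overlay('',[(pp,ell(1),18,g)],(624,-157,18),r=24,s=8,tag=t) for t in('top','scene')]
cv2.imwrite('pics/bl3.png',np.hstack(ims))
for cam in (['top'],['scene'],['top','scene']):
  p,s=fit(cam,[(BLK,48,1,0)],(485.2,39.3,np.radians(6)),'gray');print('block',p[:2].round(1),np.degrees(p[2]).round(1),round(s,1))
cv2.imwrite('pics/blk.png',np.hstack([overlay('',[((485.2,39.3,d),BLK,48,g) for d in (5,7)],(480,30,30),r=24,s=8,tag=t) for t in('top','scene')]))
E
python3 go.py 485.2 39.3 150 -84
```

```text
goal heel [ 588. -170.]
[ 590.4 -177. ] -0.6 12.7
[ 586.2 -170.4] -11.3 45.6
[ 586.4 -170.6] -10.9 53.8
block [485.8  38.8] 6.8 21.0
block [484.5  39.8] 4.9 26.4
block [485.1  39.2] 6.5 45.5
t 37.5 pos [ 612.4 -175.2  221.3] phi -83.91 tilt 0.1 F [0.5 0.9 0.3] w 85.3 q6 57.0
now-frame cm [-22.67  10.36   7.17] turn 0.09
after-turn frame cm -22.66 10.41 7.13
```

View pics/bl3.png

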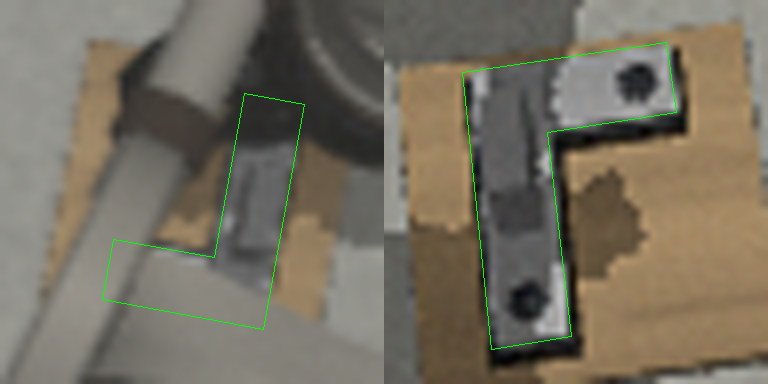

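View pics/blk.png

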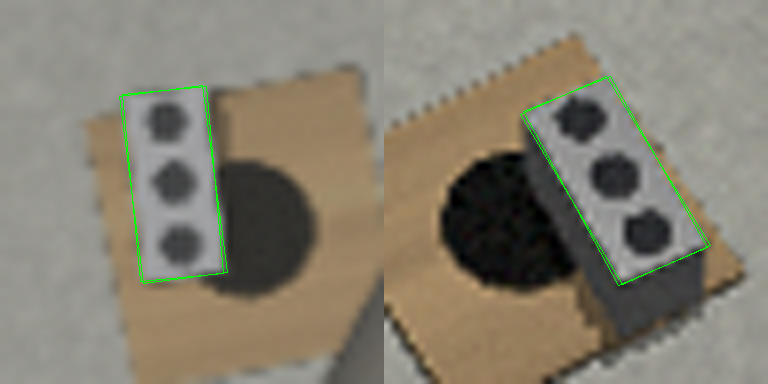

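Call:
arm_command(deltas="-1.5 0.7 0 0;-3 1.4 0 0;-4 1.9 0 0;-4 1.9 1 0;-4 1.9 2 0;-3.2 1.5 2 0;-2 0.9 2 0;-1 0.4 2 0;0 0 2 0;0 0 1 0")

```text
time_s: 38.5
tool_pos: [480.7, 39.7, 99.1]
orientation: [0.744, -0.668, -0.003, 0.002]
contact_force: [0.2, 0.6, -0.2]
gripper_width: 85.2
```

Call:
arm_command(deltas="0 0 2 0;0 0 2 0;0 0 1 0;0 0 0.5 0;0 0 0 0;0 0 0 0;0 0 0 0")

```text
time_s: 39.2
tool_pos: [484.3, 38.8, 48.4]
orientation: [0.744, -0.669, 0.001, -0.0]
contact_force: [0.5, -0.3, 0.2]
gripper_width: 85.6
```

```bash
python3 go.py 483.1 39.3 14 -84; python3 - <<'E'
from ov import *
for n in('top','scene'): snap(n)
th=np.radians(-11.8); h=tf((624.4,-157.2,th),[(-33,-20)])[0]; print('goal heel',h.round(1))
for cam in (['top'],['scene'],['top','scene']):
  p,s=fit(cam,[(ell(1),18,1,0),(FIN,58,.6,0)],(h[0]-1,h[1],th),'gray');print(p[:2].round(1),np.degrees(p[2]).round(1),round(s,1))
E
```

```text
t 39.2 pos [484.3  38.8  48.4] phi -83.9 tilt 0.11 F [ 0.5 -0.3  0.2] w 85.6 q6 74.0
now-frame cm [-0.06  0.12  3.44] turn 0.1
after-turn frame cm -0.06 0.11 3.44
goal heel [ 588. -170.]
[ 586.9 -170.5] -11.1 24.0
[ 585.9 -169.8] -11.8 61.2
[ 586.2 -170. ] -11.6 84.2
```

Call:
arm_command(deltas="0 0 1 0;0 0 1 0;0 0 0.8 0;0 0 0.4 0;0 0 0.1 0;0 0 0 0;0 0 0 0;0 0 0 0;0 0 0 0")

```text
time_s: 40.2
tool_pos: [483.7, 38.9, 14.8]
orientation: [0.744, -0.668, 0.0, -0.0]
contact_force: [0.6, -0.5, -0.7]
gripper_width: 85.0
```

Call:
arm_command(deltas="0 0 0 0;0 0 0 0;0 0 0 0;0 0 0 0;0 0 0 0;0 0 0 0;0 0 0 0;0 0 0 0;0 0 0 0", jaw=1)

```text
time_s: 41.1
tool_pos: [483.7, 39.0, 14.7]
orientation: [0.744, -0.669, 0.0, -0.0]
contact_force: [0.4, 0.1, 3.1]
gripper_width: 31.2
```

```bash
python3 go.py 633.5 181.3 14 -81.8
```

```text
t 41.1 pos [483.7  39.   14.7] phi -83.91 tilt 0.03 F [0.4 0.1 3.1] w 31.2 q6 74.0
now-frame cm [-12.56 -16.41   0.07] turn -2.11
after-turn frame cm -11.95 -16.86 0.07
```

Call:
arm_command(deltas="0 0 -0.5 0;0 0 -1.5 0;0 0 -2.5 -1;0 0 -3 -1.1;0 0 -2.5 0;0 0 -1.5 0;-0.7 -1 -0.5 0;-1.4 -2 0 0;-2 -2.9 0 0;-2 -2.9 0 0")

```text
time_s: 42.1
tool_pos: [561.9, 113.2, 133.0]
orientation: [0.756, -0.655, -0.001, 0.001]
contact_force: [0.2, -0.6, -1.9]
gripper_width: 31.7
```

Call:
arm_command(deltas="-2 -2.9 0 0;-1.7 -2.4 0 0;-1.2 -1.6 0 0;-0.6 -0.8 0 0;-0.3 -0.4 0 0;0 0 1 0;0 0 2 0;0 0 2.5 0;0 0 2 0;0 0 1 0")

```text
time_s: 43.1
tool_pos: [631.0, 179.8, 46.2]
orientation: [0.756, -0.655, -0.002, 0.002]
contact_force: [-0.1, 0.3, -3.2]
gripper_width: 31.2
```

Call:
arm_command(deltas="0 0 0.5 0;0 0 0 0;0 0 0 0;0 0 0 0")

```text
time_s: 43.5
tool_pos: [634.7, 180.9, 46.0]
orientation: [0.756, -0.655, 0.001, -0.001]
contact_force: [0.3, 0.3, -1.8]
gripper_width: 30.8
```

```bash
python3 go.py 634 181.1 14.7 -81.8
```

```text
t 43.5 pos [634.7 180.9  46. ] phi -81.8 tilt 0.14 F [ 0.3  0.3 -1.8] w 30.8 q6 87.0
now-frame cm [-0.03  0.08  3.13] turn -0.0
after-turn frame cm -0.03 0.07 3.13
```

Call:
arm_command(deltas="0 0 1 0;0 0 0.9 0;0 0 0.6 0;0 0 0.3 0;0 0 0.1 0;0 0 0 0;0 0 0 0;0 0 0 0;0 0 0 0")

```text
time_s: 44.4
tool_pos: [633.9, 180.8, 15.7]
orientation: [0.756, -0.655, 0.0, -0.0]
contact_force: [1.0, -0.0, -2.0]
gripper_width: 31.1
```

```bash
python3 go.py 634 181.1 14.7 -81.8
```

```text
t 44.4 pos [633.9 180.8  15.7] phi -81.8 tilt 0.02 F [ 1. -0. -2.] w 31.1 q6 87.0
now-frame cm [-0.02 -0.01  0.1 ] turn -0.0
after-turn frame cm -0.02 -0.01 0.1
```

Call:
arm_command(deltas="0 0 0.1 0;0 0 0 0;0 0 0 0")

```text
time_s: 44.7
tool_pos: [634.0, 180.9, 14.7]
orientation: [0.756, -0.655, 0.0, -0.0]
contact_force: [0.7, 0.6, -1.6]
gripper_width: 31.6
```

Call:
arm_command(deltas="0 0 0 0;0 0 0 0;0 0 0 0;0 0 0 0;0 0 0 0;0 0 0 0", jaw=0)

```text
time_s: 45.3
tool_pos: [633.7, 180.8, 14.5]
orientation: [0.756, -0.655, -0.0, -0.0]
contact_force: [0.4, 0.6, 0.3]
gripper_width: 85.4
```

Call:
arm_command(deltas="0 0 -1 0;0 0 -2 0;0 0 -3 0;0 0 -3 0;0 0 -3 0;0 0 -2 0;0 2 0 0;0 4 0 0;0 4 0 0;0 2 0 0")

```text
time_s: 46.3
tool_pos: [512.2, 163.6, 154.7]
orientation: [0.756, -0.655, -0.0, 0.0]
contact_force: [0.1, 0.2, -0.6]
gripper_width: 85.5
```

```bash
python3 - <<'E'
from ov import *
for n in('top','scene'): snap(n)
for cam in (['top'],['scene'],['top','scene']):
  p,s=fit(cam,[(BLK,48,1,0)],(635.5,181.3,np.radians(8.2)),'gray');print('block',p[:2].round(1),np.degrees(p[2]).round(1),round(s,1))
g=(0,255,0)
cv2.imwrite('pics/blk2.png',np.hstack([overlay('',[((635.5,181.3,8.2),BLK,48,g)],(635,181,30),r=24,s=8,tag=t) for t in('top','scene')]))
for cam in (['top'],['scene'],['top','scene']):
  p,s=fit(cam,[(circ(25),63,1,0)],(474,-296.5,0),'gray');print('jar',p[:2].round(1),round(s,1))
for cam in (['top'],['scene'],['top','scene']):
  p,s=fit(cam,[(circ(27),8,1,1)],(469,12.7,0),'gray');print('disc',p[:2].round(1),round(s,1))
  p,s=fit(cam,[(SQ,8,1,-1)],(469,12.7,np.radians(10.4)),'sat');print('tile',p[:2].round(1),round(s,1))
E
python3 go.py 473.6 -296.6 150 -81.8
```

```text
block [630.5 180.9] 4.6 12.1
block [635.  181.4] 8.1 28.4
block [634.9 181.2] 7.7 38.6
jar [ 474.7 -297. ] 16.1
jar [ 473.2 -296.5] 21.7
jar [ 473.6 -296.7] 36.8
disc [469.3  12.3] 28.3
tile [469.1  12.3] 17.0
disc [467.7  13. ] 47.7
tile [468.8  12.8] 22.7
disc [468.3  12.8] 74.1
tile [468.9  12.6] 39.5
t 46.4 pos [512.9 163.8 154.9] phi -81.78 tilt 0.04 F [ 0.4  0.2 -0. ] w 85.3 q6 87.0
now-frame cm [45.   10.47  0.5 ] turn 0.02
after-turn frame cm 45.01 10.45 0.49
```

View pics/blk2.png

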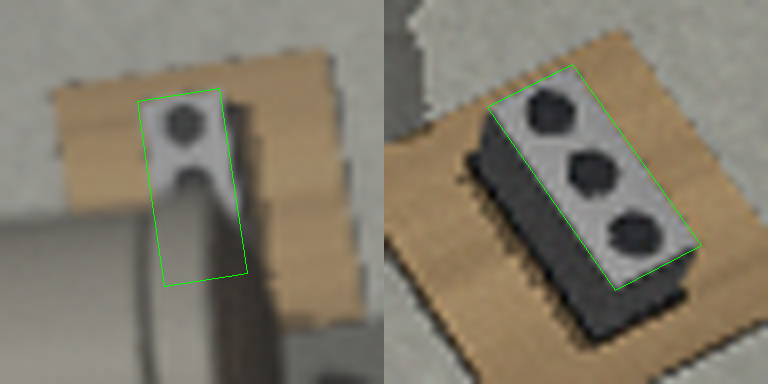

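Call:
arm_command(deltas="1.5 0.3 0 0;3 0.7 0 0;4.4 1 0 0;4.4 1 0 0;4.4 1 0 0;4.4 1 0 0;4.4 1 0 0;4.4 1 0 0;4.4 1.1 0 0;4 1 0 0")

```text
time_s: 47.4
tool_pos: [481.0, -242.4, 155.2]
orientation: [0.755, -0.655, 0.001, 0.0]
contact_force: [1.0, -0.0, -0.1]
gripper_width: 85.2
```

Call:
arm_command(deltas="2.8 0.7 0 0;1.7 0.4 0 0;0.8 0.2 0 0;0.4 0.1 1.5 0;0 0 3 0;0 0 3 0;0 0 2.5 0;0 0 1.5 0;0 0 1 0;0 0 0.5 0")

```text
time_s: 48.4
tool_pos: [475.2, -296.0, 23.7]
orientation: [0.756, -0.654, -0.0, -0.0]
contact_force: [0.5, -0.9, -0.1]
gripper_width: 85.5
```

Call:
arm_command(deltas="0 0 0.3 0;0 0 0 0;0 0 0 0;0 0 0 0")

```text
time_s: 48.8
tool_pos: [475.7, -297.1, 22.3]
orientation: [0.756, -0.655, 0.001, 0.0]
contact_force: [0.1, -0.1, -0.3]
gripper_width: 85.4
```

```bash
python3 go.py 473.6 -296.6 17.5 -81.8
```

```text
t 48.8 pos [ 475.7 -297.1   22.3] phi -81.81 tilt 0.09 F [ 0.1 -0.1 -0.3] w 85.4 q6 37.0
now-frame cm [-0.08  0.2   0.48] turn -0.01
after-turn frame cm -0.08 0.2 0.48
```

Call:
arm_command(deltas="0 0.15 0.3 0;0 0 0.1 0;0 0 0 0;0 0 0 0;0 0 0 0")

```text
time_s: 49.3
tool_pos: [473.7, -296.8, 17.5]
orientation: [0.756, -0.655, 0.0, -0.0]
contact_force: [-0.1, 0.1, -0.1]
gripper_width: 86.0
```

Call:
arm_command(deltas="0 0 0 0;0 0 0 0;0 0 0 0;0 0 0 0;0 0 0 0;0 0 0 0;0 0 0 0;0 0 0 0", jaw=1, squeeze=45)

```text
time_s: 50.1
tool_pos: [473.9, -297.1, 17.8]
orientation: [0.756, -0.655, 0.0, -0.0]
contact_force: [0.5, 0.0, 4.0]
gripper_width: 49.0
```

```bash
python3 go.py 473.6 -296.6 17.5 -81.8
```

```text
t 50.1 pos [ 473.9 -297.1   17.8] phi -81.81 tilt 0.04 F [0.5 0.  4. ] w 49.0 q6 37.0
now-frame cm [-0.05  0.03  0.03] turn -0.01
after-turn frame cm -0.05 0.03 0.03
```

Call:
arm_command(deltas="0 0 -0.5 0;0 0 -1.5 0;0 0 -2.5 0;0 0 -2.5 0;0 0 -1.5 0;-1 -0.1 -0.5 0;-2 -0.3 0 0;-3 -0.4 0 0;-3.5 -0.4 0 0;-3.5 -0.5 0 0")

```text
time_s: 51.1
tool_pos: [470.2, -162.2, 105.6]
orientation: [0.756, -0.655, -0.002, 0.0]
contact_force: [0.8, 0.2, -1.2]
gripper_width: 48.8
```

Call:
arm_command(deltas="-3.5 -0.5 0 0;-3.5 -0.5 0 0;-3.5 -0.4 0 0;-3 -0.3 0 0;-2 -0.3 0 0;-1.2 -0.1 0 0;-0.7 -0.1 0 0;-0.3 0 0 0;0 0 0 0;0 0 0 0")

```text
time_s: 52.1
tool_pos: [468.6, 12.0, 107.4]
orientation: [0.756, -0.655, 0.0, 0.0]
contact_force: [-0.3, -0.1, -0.4]
gripper_width: 48.9
```

```bash
python3 go.py 468.8 12.3 17.8 -81.8
```

```text
t 52.1 pos [468.6  12.  107.4] phi -81.85 tilt 0.01 F [-0.3 -0.1 -0.4] w 48.9 q6 69.0
now-frame cm [-0.03 -0.03  8.96] turn -0.05
after-turn frame cm -0.03 -0.03 8.96
```

Call:
arm_command(deltas="0 0 1 0;0 0 2 0;0 0 2.5 0;0 0 1.6 0;0 0 1 0;0 0 0.5 0;0 0 0.1 0;0 0 0 0;0 0 0 0;0 0 0 0")

```text
time_s: 53.1
tool_pos: [469.2, 12.4, 21.2]
orientation: [0.756, -0.655, 0.001, -0.0]
contact_force: [-0.5, 0.0, -1.6]
gripper_width: 48.6
```

```bash
python3 go.py 468.8 12.3 17.8 -81.8
```

```text
t 53.1 pos [469.2  12.4  21.2] phi -81.8 tilt 0.09 F [-0.5  0.  -1.6] w 48.6 q6 69.0
now-frame cm [0.01 0.04 0.34] turn 0.0
after-turn frame cm 0.01 0.04 0.34
```

Call:
arm_command(deltas="0 0 0.2 0;0 0 0.1 0;0 0 0 0;0 0 0 0;0 0 0 0")

```text
time_s: 53.6
tool_pos: [468.7, 12.5, 17.8]
orientation: [0.756, -0.655, 0.0, -0.0]
contact_force: [-0.8, -0.1, 3.2]
gripper_width: 48.8
```

Call:
arm_command(deltas="0 0 0 0;0 0 0 0;0 0 0 0;0 0 0 0;0 0 0 0;0 0 0 0", jaw=0)

```text
time_s: 54.2
tool_pos: [468.5, 12.6, 17.5]
orientation: [0.756, -0.655, 0.0, -0.0]
contact_force: [-0.7, -0.7, 0.6]
gripper_width: 85.4
```

Call:
arm_command(deltas="0 0 -1 0;0 0 -2 0;0 0 -3 0;0 0 -4 0;0 0 -4 0;0 0 -4 0;2 0 -2 0;4 0 0 0;4 0 0 0;4 0 0 0")

```text
time_s: 55.2
tool_pos: [488.7, -127.4, 218.7]
orientation: [0.756, -0.655, 0.001, -0.0]
contact_force: [1.3, 0.7, 0.4]
gripper_width: 85.5
```

Call:
arm_command(deltas="4 0 0 0;4 0 0 0;4 0 0 0;3 0 0 0;1 0 0 0;0 0 0 0;0 0 0 0")

```text
time_s: 55.9
tool_pos: [511.2, -283.2, 217.6]
orientation: [0.756, -0.655, -0.0, -0.0]
contact_force: [-1.3, 0.8, -0.3]
gripper_width: 85.3
```

```bash
cat > final.py <<'E'
from ov import *
for n in('top','scene'): snap(n)
def rad(p): return (p[0],p[1],np.radians(p[2]))
R=(474.6,300.3,-3.7);L=(624.4,-157.2,-11.8)
hr=tf(rad(R),[(-33,20)])[0];hl=tf(rad(L),[(-33,-20)])[0]
for n,parts,g in [('BR',[(ell(-1),18,1,0),(FIN,58,.6,0)],(*hr,-3.7)),('BL',[(ell(1),18,1,0),(FIN,58,.6,0)],(*hl,-11.8)),('block',[(BLK,48,1,0)],(635.5,181.3,8.2)),('jar',[(circ(25),63,1,0)],(468.8,12.6,0))]:
  for cam in (['top'],['scene'],['top','scene']):
    p,s=fit(cam,parts,rad(g),'gray'); d=np.r_[p[:2],np.degrees(p[2])]-np.array(g); print(n,cam,'err',d.round(1),round(s,1))
for n,p0 in [('bar',(635.5,181.3,8.2)),('left',L),('right',R),('round',(469,12.6,10.4))]:
  for cam in (['top'],['scene']):
    p,s=fit(cam,[(SQ,8,1,-1)],rad(p0),'sat'); d=np.r_[p[:2],np.degrees(p[2])]-np.array(p0); print('tile',n,cam,d.round(1))
for n in('top','scene'):
    c=load(n); cv2.imwrite(f'pics/{n}F.png',cv2.resize(c['image'][95:330,40:400] if n=='scene' else c['image'][90:230,110:390],None,fx=2.2 if n=='scene' else 2.8,fy=2.2 if n=='scene' else 2.8,interpolation=cv2.INTER_CUBIC))
E
python3 final.py;python3 go.py 613 -175.5 150 -101.8
```

```text
BR ['top'] err [ 0.2 -0.1 -0.2] 27.7
BR ['scene'] err [ 0.2  0.2 -0.4] 47.1
BR ['top', 'scene'] err [ 0.1  0.1 -0.3] 74.6
BL ['top'] err [-1.2 -0.4  0.5] 24.8
BL ['scene'] err [-2.1  0.3  0.1] 64.3
BL ['top', 'scene'] err [-1.8  0.1  0.1] 88.2
block ['top'] err [ 0.3 -0.7  0.4] 22.1
block ['scene'] err [-0.5  0.1 -0.1] 29.3
block ['top', 'scene'] err [-0.2 -0.2  0.2] 50.5
jar ['top'] err [ 1.6 -0.1 -1. ] 21.6
jar ['scene'] err [-0.5  0.4  2.3] 20.5
jar ['top', 'scene'] err [ 1.1  0.2 -1.1] 39.9
tile bar ['top'] [ 0.3 -0.4 -0.1]
tile bar ['scene'] [-0.4  0.1 -0. ]
tile left ['top'] [ 0.4 -0.1  0.4]
tile left ['scene'] [-0.5  0.5  0.2]
tile right ['top'] [ 0.2 -0.2 -0. ]
tile right ['scene'] [-0.4  0.6  0.1]
tile round ['top'] [ 0.2 -0.4  0.1]
tile round ['scene'] [-0.5  0.1  0.2]
t 56.0 pos [ 511.3 -282.9  217.7] phi -81.72 tilt 0.03 F [-0.4 -0.2 -0.1] w 85.3 q6 41.0
now-frame cm [ -9.16 -11.61   6.77] turn 20.08
after-turn frame cm -12.59 -7.75 6.77
```

View pics/topF.png

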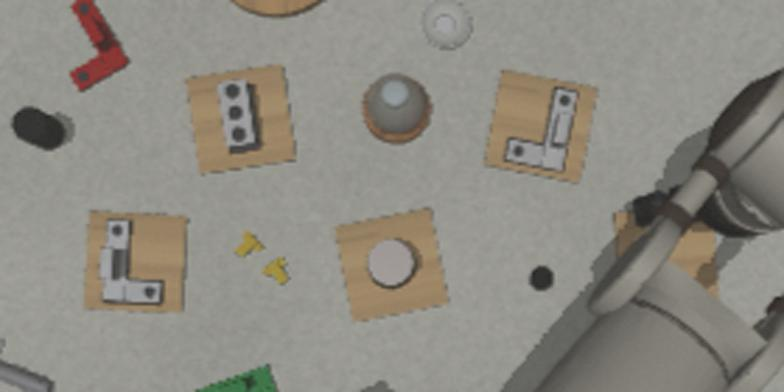

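View pics/sceneF.png

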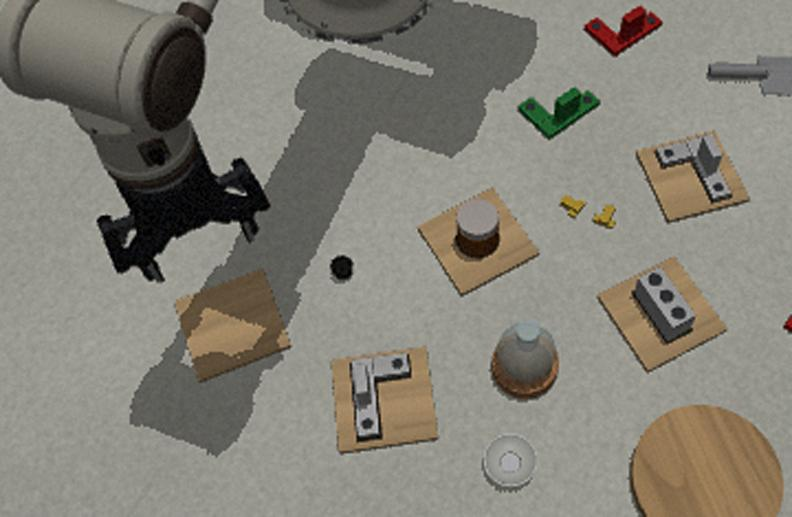

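All parts are on their tiles, and the flask and look-alikes are untouched. The left-hand bracket sits about 1.7 mm off in x. There is time to spare, so I'll regrip it and correct that.

Call:
arm_command(deltas="0 0 0 8;0 0 0 8;0 0 0 4.1;-2 -1.2 0 0;-3 -1.9 0 0;-3 -1.9 0 0;-2.5 -1.5 0 0;-1.4 -0.8 0 0;-0.7 -0.4 1 0;0 0 2 0")

```text
time_s: 57.0
tool_pos: [613.8, -176.6, 188.6]
orientation: [-0.631, 0.776, -0.002, 0.001]
contact_force: [0.8, -0.4, 0.6]
gripper_width: 84.9
```

Call:
arm_command(deltas="0 0 3 0;0 0 3 0;0 0 2.5 0;0 0 2 0;0 0 1 0;0 0 0.5 0;0 0 0 0;0 0 0 0;0 0 0 0")

```text
time_s: 57.9
tool_pos: [613.5, -177.4, 68.9]
orientation: [-0.63, 0.777, -0.001, 0.0]
contact_force: [0.1, 0.5, 0.2]
gripper_width: 85.1
```

```bash
python3 go.py 613 -175.5 22.5 -101.9
```

```text
t 57.9 pos [ 613.5 -177.4   68.9] phi -101.9 tilt 0.14 F [0.1 0.5 0.2] w 85.1 q6 75.0
now-frame cm [-0.18  0.1   4.64] turn -0.0
after-turn frame cm -0.18 0.09 4.64
```

Call:
arm_command(deltas="-0.15 0 1.5 0;0 0 1.5 0;0 0 1 0;0 0 0.4 0;0 0 0.1 0;0 0 0 0;0 0 0 0;0 0 0 0")

```text
time_s: 58.7
tool_pos: [613.4, -175.8, 23.2]
orientation: [-0.63, 0.777, -0.001, 0.0]
contact_force: [0.1, 0.2, 0.2]
gripper_width: 85.2
```

```bash
python3 go.py 613 -175.5 22.5 -101.9
```

```text
t 58.7 pos [ 613.4 -175.8   23.2] phi -101.9 tilt 0.07 F [0.1 0.2 0.2] w 85.2 q6 75.0
now-frame cm [-0.02  0.05  0.07] turn -0.0
after-turn frame cm -0.02 0.05 0.07
```

Call:
arm_command(deltas="0 0 0 0;0 0 0 0;0 0 0 0;0 0 0 0;0 0 0 0;0 0 0 0;0 0 0 0;0 0 0 0;0 0 0 0", jaw=1, squeeze=60)

```text
time_s: 59.6
tool_pos: [613.1, -175.6, 22.6]
orientation: [-0.63, 0.777, -0.0, 0.0]
contact_force: [0.5, -1.0, 1.6]
gripper_width: 13.4
```

```bash
python3 go.py 613 -175.5 22.5 -101.9
```

```text
t 59.6 pos [ 613.1 -175.6   22.6] phi -101.9 tilt 0.02 F [ 0.5 -1.   1.6] w 13.4 q6 75.0
now-frame cm [-0.01  0.01  0.01] turn -0.0
after-turn frame cm -0.01 0.01 0.01
```

Call:
arm_command(deltas="0 0 -0.3 0;0 0 -0.3 0;-0.02 -0.08 0 0;-0.01 -0.08 0 0;0 0 0 0;0 0 0 0;0 0 0.3 0;0 0 0.3 0;0 0 0 0;0 0 0 0")

```text
time_s: 60.6
tool_pos: [614.8, -175.6, 22.6]
orientation: [-0.63, 0.777, -0.0, 0.0]
contact_force: [0.9, 0.1, 0.3]
gripper_width: 13.5
```

Call:
arm_command(deltas="0 0 0 0;0 0 0 0;0 0 0 0")

```text
time_s: 60.9
tool_pos: [614.7, -175.6, 22.6]
orientation: [-0.63, 0.777, -0.0, 0.0]
contact_force: [0.6, 0.0, 1.1]
gripper_width: 13.2
```

```bash
python3 go.py 614.7 -175.6 22.6 -101.9
```

```text
t 60.9 pos [ 614.7 -175.6   22.6] phi -101.9 tilt 0.03 F [0.6 0.  1.1] w 13.2 q6 75.0
now-frame cm [-0.    0.01 -0.  ] turn -0.0
after-turn frame cm -0.0 0.01 -0.0
```

Call:
arm_command(deltas="0 0 0 0;0 0 0 0;0 0 0 0;0 0 0 0;0 0 0 0;0 0 0 0", jaw=0)

```text
time_s: 61.5
tool_pos: [614.5, -175.5, 22.4]
orientation: [-0.63, 0.777, 0.0, -0.0]
contact_force: [0.4, -0.2, 0.4]
gripper_width: 85.4
```

Call:
arm_command(deltas="0 0 -1 0;0 0 -2 0;0 0 -3 0;0 0 -4 0;0 0 -4 0;0 0 -3 0;2 1.2 -2 0;3 2 0 0;3 2 0 0;3 2 0 0")

```text
time_s: 62.5
tool_pos: [520.6, -269.1, 213.6]
orientation: [-0.63, 0.776, -0.001, 0.0]
contact_force: [-0.2, -0.5, 0.4]
gripper_width: 85.4
```

Call:
arm_command(deltas="3 2 0 0;1.5 1 0 0;0.5 0.3 0 0;0 0 0 0;0 0 0 0;0 0 0 0;0 0 0 0;0 0 0 0")

```text
time_s: 63.3
tool_pos: [479.2, -309.9, 212.4]
orientation: [-0.63, 0.776, 0.0, 0.0]
contact_force: [-0.4, 0.6, -0.3]
gripper_width: 85.8
```

```bash
python3 final.py | head -12; python3 - <<'E'
from ov import *
g=(0,255,0);w=(255,0,255)
def rad(p): return (p[0],p[1],np.radians(p[2]))
R=(474.6,300.3,-3.7);L=(624.4,-157.2,-11.8)
hr=(*tf(rad(R),[(-33,20)])[0],-3.7);hl=(*tf(rad(L),[(-33,-20)])[0],-11.8)
rows=[]
for t in('top','scene'):
    rows.append(np.hstack([overlay('',[(hl,ell(1),18,g)],(624,-157,8),24,4,t),overlay('',[(hr,ell(-1),18,g)],(474,300,8),24,4,t),overlay('',[((635.5,181.3,8.2),BLK,48,g)],(635,181,8),24,4,t),overlay('',[((468.8,12.6,0),circ(25),63,g),((468.8,12.6,0),circ(27),8,w)],(469,13,8),24,4,t)]))
cv2.imwrite('pics/fin.png',np.vstack(rows))
E
```

```text
BR ['top'] err [ 0.2 -0.3  0. ] 27.8
BR ['scene'] err [ 0.1  0.3 -0.4] 46.2
BR ['top', 'scene'] err [ 0.1  0.1 -0.3] 73.8
BL ['top'] err [ 1.2 -0.5  0.7] 23.3
BL ['scene'] err [-0.5  0.1 -0.1] 62.5
BL ['top', 'scene'] err [-0.  -0.1  0.2] 83.1
block ['top'] err [ 0.3 -0.6  0.4] 22.4
block ['scene'] err [-0.5 -0.  -0.2] 29.1
block ['top', 'scene'] err [-0.2 -0.3  0.1] 50.6
jar ['top'] err [1.6 0.  0.1] 21.7
jar ['scene'] err [-0.4  0.5  3.3] 20.5
jar ['top', 'scene'] err [ 1.   0.2 -2.1] 40.0
```

View pics/fin.png

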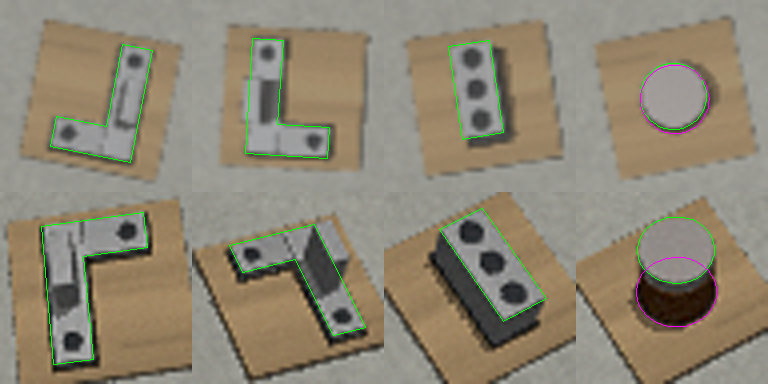

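All four parts sit on their outlines, the gripper is clear, and everything is at rest. Handing in.

```bash
python3 -c "
from station import env; print(env.job_done())"
```

```text
the job is handed in; nothing more can be done
None
```

All four parts are standing upright on their own tiles and released, and I handed the job in at about 64 s of the 141 s allowed. The jar was parked on the blank tile first. Then the right-hand bracket, the left-hand bracket, the block and finally the jar went to their places. I regripped each bracket once to take out a shift of about 2 mm.

Last checks, using both cameras together:

| Part | Position error | Angle error |
|---|---|---|
| Right-hand bracket | about 0.1 mm | 0.3° |
| Left-hand bracket | about 0.1 mm | 0.2° |
| Block | about 0.4 mm | 0.1° |
| Jar | about 1 mm | round |

- **Camera disagreement:** the two cameras differed by about 2 mm in x, both on the jar (+1.6 against -0.4 mm) and on the left-hand bracket (+1.2 against -0.5 mm). The calibration is only good to about 2 mm, so I accepted both placements.
- **Flask and look-alikes:** in the pictures after the main moves, the flask was standing and the look-alikes looked undisturbed. I did not measure the flask's final position.

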